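Load the fan test bench and set its slide free of backlash

ROBOT

A 7-joint arm with a two-finger parallel gripper is mounted at the origin on the work surface. World frame = base frame: x ahead of the robot, y to its left, z up, the work surface at z = 0. Lengths are in m, angles in rad, forces in N, time in s.
With the tool pointing down it reaches from about 0.4 to 0.875 m from the base axis. Payload 19.3 kg.
Tool frame: the origin (TCP) lies at the very end of the fingers, on their centre line; the grasp point (between the pads) lies 19 mm behind it; z points along the fingers, y is the direction in which the jaws open and shut (so a half turn about z gives the same grasp; the last joint's range is limited). The gripper opens to 85 mm and grips with 20 to 120 N. Pads are 22 mm wide; open, the fingers measure 114 mm over their backs; the gripper's body (76 mm by 85 mm) begins 54 mm behind the grasp point. The pads swing forward as they close: fully open they stand 13 mm farther back than shut.
Start: joints at [-1.209, 0.521, -0.036, 1.599, 0.021, 1.021, -0.113], TCP at [0.262, 0.568, 0.231] pointing down, gripper open.
Joint ranges: [-2.91, 2.91], [-0.3, 2.13], [-1.5, 1.42], [0.17, 2.43], [-1.26, 4.41], [0.16, 1.93], [-2.52, 2.52]. Speed limits (rad/s): [1.89, 1.89, 2.39, 2.39, 3.01, 3.01, 3.01].

INTERFACE

Orientations are given as [roll, pitch, yaw] about the fixed x, y, z axes, in that order (R = Rz(yaw) Ry(pitch) Rx(roll)).
In Python, from workcell import bot, grab_frame, calibration, workorder gives the robot as it stands.
- The arm moves only by the tool move_arm, never from a script. Its arguments are lists of equal length, an entry for each row: "jaw": the closure in counts, from 0 (fully open) to 255 (shut); "dp": the shift along the tool's x, y, z in units of 800 mm (1.0 is 800 mm), a list of three; "rotation": the turn, a rotation vector about the tool's x, y, z in units of pi rad (1.0 is pi rad), a list of three. In form: {"jaw": [jaw, ...], "dp": [[dx, dy, dz], ...], "rotation": [[rx, ry, rz], ...]}. A call has 1 to 10 rows; each row shifts and turns the commanded pose from where the row before left it, along the tool's axes as they then stand; what a row does not reach is not made up. A row lasts 1/8 s, in which the tool goes at most 62.5 mm and 10.7 degrees, less where a joint would pass 70% of its speed; a pose out of reach is approached as far as the arm can. A call with a number of a shift or a turn outside -1 to 1 is refused whole. A call with a gripper value outside its range is refused whole. The fingers move at their own pace and stop on an object; "squeeze" is the grip in N (left out, the last holds). Time passes only in rows, so rows that do not move let the fingers close. It gives the time, the measured TCP pose, the force and the opening at its end, in the units of the state.
- bot.observe(): the state, without advancing time (a new reading comes with each control period).
- grab_frame(name): name is "scene" or "top" or "wrist"; returns the picture (420x560x3 uint8, blue, green, red); there is no depth.
- calibration(name): a dict with "camera_matrix" (3x3 intrinsics, pixels), "T" (4x4, takes a point from camera to world coordinates). Camera axes: x right, y down, z forward; pixel columns grow to the right and rows downward; lengths in m; the calibration is good to about 2 mm. A picture is of the moment at which its call begins: read the wrist's pose just before it. calibration takes no time and is no camera call; for the wrist camera it gives the pose at the moment of the call.
- workorder.job_done(): hands the job in, once; it reports no verdict.
The state is a dict: "clock": time; "qpos": joint angles; "qd": joint speeds; "joint_efforts": joint torques, N m; "position": TCP position; "tool_rot": TCP orientation; "force": force on the tool from outside, world axes, zero at the start; "moment": the same for the moment, N m; "grip_width": finger opening in m.
Only numpy, scipy, OpenCV 4.12 (cv2) and the standard library are available. Lean on these libraries where they do the work, as an engineer would, in place of code of your own. Each camera call takes 0.05 s, during which the arm holds its last target. There are 200 camera calls.

TASK

First lift every finned heat sink off its hook on the rack and set it down, without dropping it, upright in a bay of its own in the fan bench's tray. Then crank the tray away from the fan until its pointer is well past (at least 5 mm) the marker on the scale, and wind it back towards the fan so that the pointer stops level with the marker with the leadscrew's play taken up by this last approach; leave the marker where it is clamped. Finally push the fan's toggle switch fully over to on, and do not shift the multimeter, the cutters or the spare fan.

Things in the scene. Friction and masses are not known exactly. Their poses are not given: they have to be found in the camera images.
- bench: Fan test bench, fixed. Origin: underside centre, on the table; x runs along the leadscrew from the crank end (near the robot) to the fan. Bed plate 300 x 270 mm; end plates at x = -0.115 and 0.105, 105 mm high; black 120 mm fan across the far end, x = 0.125 to 0.150, top 212 mm high; white scale bar along x at y = -0.124, top 116 mm high, ticks 5 mm apart.
- tray (a point): Centre of the tray's floor, 112 mm above the table (axes as the bench's). Aluminium tray 64 x 186 mm, walls and dividers 3 mm thick, 28 mm high, with three equal bays at y = -0.061, 0 and +0.061 in this frame, each 58 x 58 mm inside. It slides along the bench's x and starts near the fan.
- sink1_c (a point): Heat sink 1 (may be absent; all alike): finned aluminium cylinder, 46 mm in diameter, 60 mm high, 0.17 to 0.29 kg; this point is its middle, z up. On top a wire eye in the point's x-z plane, open 26 mm wide and from 30 to 60 mm above this point, its top 65 mm above it. It hangs by the eye on a hook, underside 50 mm above the table; knocked, it swings for 8 s. Grip it near its top, so that the fingers clear the tray's walls.
- sink2_c (a point): Heat sink 2 (may be absent; all alike): finned aluminium cylinder, 46 mm in diameter, 60 mm high, 0.17 to 0.29 kg; this point is its middle, z up. On top a wire eye in the point's x-z plane, open 26 mm wide and from 30 to 60 mm above this point, its top 65 mm above it. It hangs by the eye on a hook, underside 50 mm above the table; knocked, it swings for 8 s. Grip it near its top, so that the fingers clear the tray's walls.
- sink3_c (a point): Heat sink 3 (may be absent; all alike): finned aluminium cylinder, 46 mm in diameter, 60 mm high, 0.17 to 0.29 kg; this point is its middle, z up. On top a wire eye in the point's x-z plane, open 26 mm wide and from 30 to 60 mm above this point, its top 65 mm above it. It hangs by the eye on a hook, underside 50 mm above the table; knocked, it swings for 8 s. Grip it near its top, so that the fingers clear the tray's walls.
- sink4_c (a point): Heat sink 4 (may be absent; all alike): finned aluminium cylinder, 46 mm in diameter, 60 mm high, 0.17 to 0.29 kg; this point is its middle, z up. On top a wire eye in the point's x-z plane, open 26 mm wide and from 30 to 60 mm above this point, its top 65 mm above it. It hangs by the eye on a hook, underside 50 mm above the table; knocked, it swings for 8 s. Grip it near its top, so that the fingers clear the tray's walls.
- rack_mid (a point): Middle of the fixed hook rack at the height of its hooks' top faces (140 mm); x along its rail (142 mm high, y = 0.003 to 0.021, 360 mm long). Flat hooks at x = -0.135, -0.045, 0.045, 0.135, 10 mm wide, 6 mm thick, reach out to y = -0.075, tips upturned 8 mm. Eyes hang at y = -0.056 to -0.046: raise 10 to 22 mm, then draw 35 mm or more towards -y. Foot plate y = -0.06 to 0.06, 12 mm high.
- crank_axis (a point): Point on the crank's axis, 85 mm above the table, level with the middle of the crank's handle; the axis is this frame's x (as the bench's). The handle turns about it on a circle of 38 mm radius in this frame's y-z plane.
- crank_handle (a point): Middle of the crank's handle: a black round sleeve 16 mm in diameter and 60 mm long along the crank's axis, 38 mm off it. It revolves freely on its pin, so it can be held in a fixed grip and led round full circles. The crank arm (22 mm wide) is 35 mm from this point, towards the bed.
- crank (a joint): Crank angle in rad, many turns: at 0 the handle is straight up; positive is clockwise seen from the crank end (looking along +x): the handle is at y = -38 sin, z = +38 cos mm in the frame of crank_axis. Positive winds the tray towards the fan, 8 mm a turn, once the play is taken up. About 2 N at the handle turns it; it stays where it is left.
- carriage (a joint): Position of the tray along the bench's x in m, growing towards the fan, about 0 at the start, range -0.06 to 0.02.
- nut (a point): Centre of the leadscrew's brass nut, between two steel flanks under the tray, with 3 mm of play: in the frame of tray its x is +1.5 mm when it bears on the fan-side flank (play taken up by winding towards the fan) and -1.5 mm after winding away from the fan. The first 3/8 turn after a change of direction does not move the tray; a knock of over 3 N on the tray or its load shifts it within the play.
- pointer (a point): Tip of the tray's black pointer, a 3 mm wide blade on the -y side of the tray, 120 mm above the table, over the scale bar. Axes as the bench's.
- marker (a point): Tip of the marker's blade, 3 mm wide, facing the pointer's tip from the outer side of the scale bar, 120 mm above the table; axes as the bench's. It is on a dark rider clamped on the bar, 20 to 38 mm farther from the fan than the pointer is at the start. Level: pointer and marker at the same x in this frame.
- fan_switch_tip (a point): Centre of the black ball (26 mm) on the end of the fan's toggle switch lever, 55 mm from its hinge, which lies 22 mm above the table on a grey block 70 x 50 x 25 mm.
- fan_switch (a joint): Toggle switch angle in rad: 0 off, leaning 0.5 rad towards the block's -x (towards the robot); 1.0 on, leaning 0.5 rad the other way. It stays where it is left; about 1 N at the ball moves it.
- fan_switch_base: Grey switch block on the table, origin at the centre of its underside; its x axis is the direction in which the lever goes from off to on.
- multimeter: Bystander: handheld orange multimeter lying on the bench, 140 x 72 x 34 mm, origin at the centre of its underside.
- cutters: Bystander: side cutters with orange handles lying on the bench, about 135 x 65 mm, 15 mm high, origin under the pivot.
- spare_fan: Bystander: black 80 mm fan lying flat on the bench, 25 mm thick, origin at the centre of its underside.

How it is judged:
On the way, in this order (a step that is already met when the one before it is completed fails the run):
1. every heat sink stands upright in a bay of the tray (x of sink1_c in the frame of tray between -0.02 and 0.02 m and y of sink1_c in the frame of tray between -0.08 and 0.08 m and z of sink1_c in the frame of tray between 0.02 and 0.035 m and angle between each of sink1_c, sink2_c, sink3_c, sink4_c's own z axis and vertical below 0.12 rad and x of sink2_c in the frame of tray between -0.02 and 0.02 m and y of sink2_c in the frame of tray between -0.08 and 0.08 m and z of sink2_c in the frame of tray between 0.02 and 0.035 m and x of sink3_c in the frame of tray between -0.02 and 0.02 m and y of sink3_c in the frame of tray between -0.08 and 0.08 m and z of sink3_c in the frame of tray between 0.02 and 0.035 m and x of sink4_c in the frame of tray between -0.02 and 0.02 m and y of sink4_c in the frame of tray between -0.08 and 0.08 m and z of sink4_c in the frame of tray between 0.02 and 0.035 m), for 0.3 s.
2. the tray has been wound away from the fan until the pointer is at least 5 mm past the marker (x of pointer in the frame of marker below -0.005 m), for 0.1 s.
3. the tray has been wound back towards the fan, the pointer is level with the marker within 1.5 mm and the play is taken up (x of pointer in the frame of marker between -0.0015 and 0.0015 m and x of nut in the frame of tray above 0.0007 m), for 0.3 s.
4. the fan's toggle switch is over to on (value of joint fan_switch above 0.85 rad), for 0.1 s.
At the end, for the whole second after the job is handed in: Every heat sink stands upright (7 degrees) at rest on the tray floor in a bay; the pointer is level with the marker within 1.5 mm; the nut bears towards the fan-side flank (at least 0.7 mm to the fan side of mid-play); the toggle switch is on (over 0.85 rad) (all of step 1 and all of step 3 and value of joint fan_switch above 0.85 rad and linear speed of each of sink1, sink2, sink3, sink4 below 0.02 m/s and velocity of joint carriage between -0.002 and 0.002 m/s); the robot touches nothing.
It fails at once if the multimeter shifted by more than 30 mm (distance of multimeter from where it was at the start of the episode above 0.03 m).
It fails at once if the cutters shifted by more than 30 mm (distance of cutters from where it was at the start of the episode above 0.03 m).
It fails at once if the spare fan shifted by more than 30 mm (distance of spare_fan from where it was at the start of the episode above 0.03 m).
It fails at once if the marker shifted by more than 2 mm on its scale (distance of marker from where it was at the start of the episode above 0.002 m).
It fails at once if a heat sink dropped (moving faster than 1.2 m/s) (linear speed of any of sink1, sink2, sink3, sink4 above 1.2 m/s).
Of sink1, sink2, sink3, sink4 only 2 to 3 are there at a start; the rules pass over those that are not, and their reading is None.
At some moment in a run one of sink1, sink2, sink3, sink4 may be knocked a few centimetres aside while the robot is not near it.
It also fails if it takes over 210 s, if anything falls off the work surface, if the arm or the gripper's body presses on something with over 40 N, if the wrist force passes 120 N, or if a joint passes its speed limit or range.

## Working session

There is one attempt and no reset: what is moved stays moved. The work goes in short steps, Python scripts to look and compute and a tool call to move; the robot and the scene stay as the last step left them, time stands still between calls to the robot, and variables do not carry over. Pictures are saved under pics/ and viewed, about 12 in all and at most 16, crops included, and the job is handed in when it is done.

Besides the shell and the picture viewer there is one more tool, called after ">>>" as name(argument=value, ...), one argument or row to a line, values as JSON. move_arm: Moves the arm, as the interface text tells. Shifts and turns lie within -1 to 1; 1 stands for 800 mm of shift or pi rad of turn. Its arguments: {"type":"object","properties":{"jaw":{"type":"array","items":{"type":"number"}},"dp":{"type":"array","items":{"type":"array","items":{"type":"number","minimum":-1,"maximum":1}}},"rotation":{"type":"array","items":{"type":"array","items":{"type":"number","minimum":-1,"maximum":1}}},"squeeze":{"type":"number"}},"required":["jaw","dp","rotation"]}

```bash
mkdir -p pics; ls; cat > h.py <<'E'
import numpy as np, cv2
from workcell import bot, grab_frame, calibration, workorder
def snap(cam,name):
    c=calibration(cam); im=grab_frame(cam); cv2.imwrite(f'pics/{name}.png',im)
    np.savez(f'pics/{name}.npz',K=c['camera_matrix'],T=c['T']); return im
def cal(name):
    d=np.load(f'pics/{name}.npz'); return d['K'],d['T']
def ray(name,uv):
    K,T=cal(name); d=T[:3,:3]@np.linalg.solve(K,[uv[0],uv[1],1.]); return T[:3,3],d
def onz(name,uv,z):
    o,d=ray(name,uv); return o+d*(z-o[2])/d[2]
def tri(a,ua,b,ub):
    o,d=ray(a,ua);p,e=ray(b,ub); d=d/np.linalg.norm(d); e=e/np.linalg.norm(e)
    s=np.linalg.lstsq(np.c_[d,-e],p-o,rcond=None)[0]; A=o+d*s[0];B=p+e*s[1]; return (A+B)/2,np.linalg.norm(A-B)
def proj(name,P):
    K,T=cal(name); q=np.linalg.inv(T)@np.r_[P,1]; u=K@q[:3]; return u[:2]/u[2]
E
python3 - <<'E'
from h import *
np.set_printoptions(precision=4,suppress=True)
s=bot.observe(); print(s)
for c in ['scene','top','wrist']:
    snap(c,c+'0'); K,T=cal(c+'0'); print(c,K,T)
a=cv2.imread('pics/scene0.png')
E
```

```text
pics
{'clock': 0.0, 'qpos': array([-1.2092,  0.522 , -0.0363,  1.6   ,  0.0212,  1.0211, -0.1128]), 'qd': array([-0.0019, -0.0022, -0.0025, -0.0012, -0.0002,  0.0017, -0.0007]), 'joint_efforts': array([  0.    , -92.709 ,   1.98  , -36.9935,   0.0178,   0.0079,
        -0.    ]), 'position': array([0.2615, 0.5673, 0.2307]), 'tool_rot': array([-3.1405,  0.0001,  2.7098]), 'force': array([ 0.2205,  0.3936, -0.0116]), 'moment': array([0.0145, 0.0493, 0.0025]), 'grip_width': 0.08551310779794907}
scene [[466.0515   0.     281.138 ]
 [  0.     466.0515 202.6123]
 [  0.       0.       1.    ]] [[ 0.6578  0.5703 -0.492   1.0834]
 [ 0.7532 -0.5037  0.4231 -0.6423]
 [-0.0065 -0.6489 -0.7609  1.0383]
 [ 0.      0.      0.      1.    ]]
top [[508.6742   0.     279.8959]
 [  0.     508.6742 211.6768]
 [  0.       0.       1.    ]] [[ 0.0241 -0.9804  0.1957  0.2064]
 [-0.9996 -0.0264 -0.0089 -0.1462]
 [ 0.0139 -0.1954 -0.9806  1.5662]
 [ 0.      0.      0.      1.    ]]
wrist [[335.5197   0.     280.0079]
 [  0.     335.5197 211.3662]
 [  0.       0.       1.    ]] [[ 0.4182  0.8759  0.2408  0.2007]
 [ 0.9084 -0.4029 -0.1122  0.5962]
 [-0.0013  0.2657 -0.9641  0.3757]
 [ 0.      0.      0.      1.    ]]
```

View pics/scene0.png

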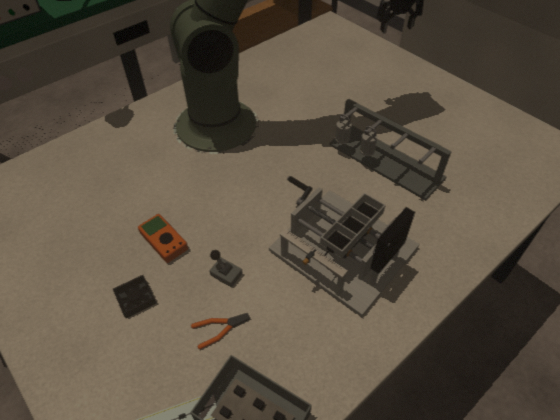

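View pics/top0.png

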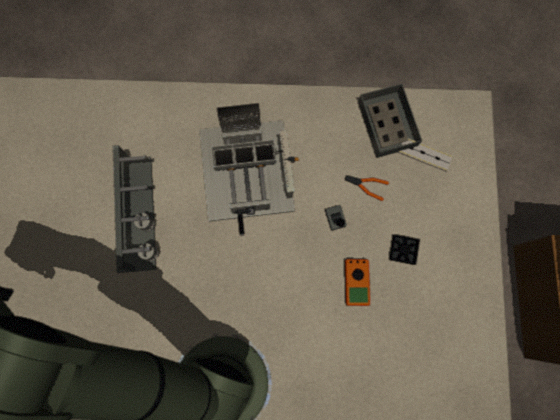

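The scene view shows the rack (about 390,150), the bench (about 345,245), the switch (225,262), and the meter, fan and cutters at the lower left. The top view shows two sinks hanging on the two hooks nearest the robot, at about (143,220) and (148,250). The bench is at about (250,170). I'll zoom in next.

```bash
python3 - <<'E'
from h import *
t=cv2.imread('pics/top0.png'); s=cv2.imread('pics/scene0.png')
a=cv2.resize(t[90:280,100:310],None,fx=3.8,fy=3.15,interpolation=cv2.INTER_CUBIC)
a=cv2.resize(t[95:275,105:305],(800,720),interpolation=cv2.INTER_CUBIC)[:600]
a=cv2.convertScaleAbs(a,alpha=1.6,beta=10)
cv2.imwrite('pics/c_top.png',a)
b=cv2.resize(s[90:315,265:465],(533,600),interpolation=cv2.INTER_CUBIC); b=cv2.convertScaleAbs(b,alpha=1.7,beta=10); cv2.imwrite('pics/c_scene.png',b)
E
```

```text
(no output)
```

View pics/c_top.png

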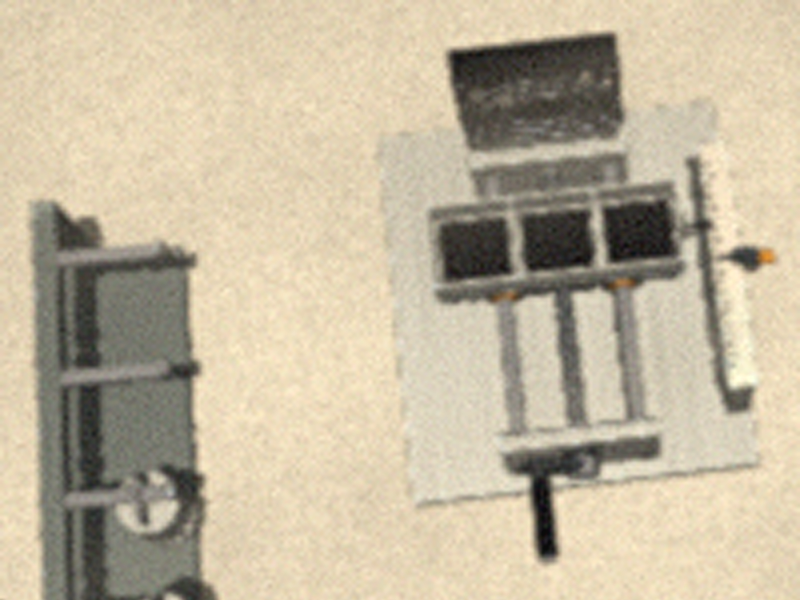

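View pics/c_scene.png

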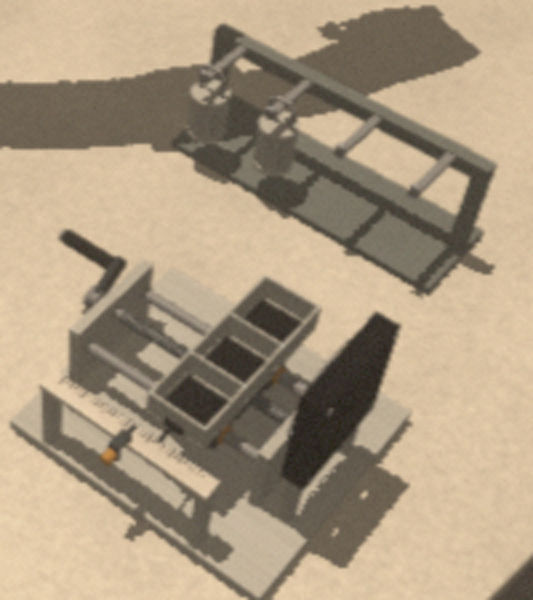

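Two sinks hang on the near hooks. The tray is near the fan, the crank handle points up and to the robot's left, and the pointer is at (700,228) with the marker at (740,257) in the top crop. Now for world positions.

```bash
python3 - <<'E'
from h import *
np.set_printoptions(precision=4,suppress=True)
T=lambda u,v:(105+u/4,95+v/4)
S=lambda u,v:(265+u*200/533,90+v*225/600)
for n,uv,z in [('bed c',(380,135),.01),('bed c',(712,100),.01),('bed c',(757,465),.01),('bed c',(417,503),.01),
 ('tray FL',(432,211),.14),('tray FR',(672,183),.14),('tray NR',(680,265),.14),('tray NL',(438,292),.14),
 ('hook1 tip',(192,258),.148),('hook2 tip',(197,368),.148),('rail far',(43,203),.142),
 ('fan top L',(450,50),.212),('fan top R',(614,35),.212),('ptr',(705,228),.12),('mark',(728,257),.12),('bar far',(708,145),.116),('bar near',(740,385),.116),
 ('sink top a',(148,502),.11)]:
    print(n,onz('top0',T(*uv),z))
print('handle far-end',tri('top0',T(540,478),'scene0',S(112,265)))
print('handle near-end',tri('top0',T(546,558),'scene0',S(65,236)))
# full-frame
print('sinkA top',tri('top0',T(148,502),'scene0',S(278,128)), 'sinkB',tri('top0',(147.5,250.5),'scene0',S(210,95)))
print('switch ball',tri('top0',(341,224),'scene0',(214,254)))
E
python3 - <<'E'
import cv2
t=cv2.imread('pics/top0.png')
a=cv2.resize(t[195:280,105:225],(400*2,283*2),interpolation=cv2.INTER_CUBIC)
cv2.imwrite('pics/c_rack.png',cv2.convertScaleAbs(a,alpha=1.8,beta=10))
E
```

```text
bed c [0.7819 0.1032 0.01  ]
bed c [ 0.8196 -0.1631  0.01  ]
bed c [ 0.5194 -0.2051  0.01  ]
bed c [0.4823 0.0581 0.01  ]
tray FL [0.6764 0.0412 0.14  ]
tray FR [ 0.703  -0.1338  0.14  ]
tray NR [ 0.6405 -0.1413  0.14  ]
tray NL [0.6151 0.0338 0.14  ]
hook1 tip [0.6333 0.2115 0.148 ]
hook2 tip [0.5517 0.202  0.148 ]
rail far [0.6737 0.3243 0.142 ]
fan top L [0.7719 0.025  0.212 ]
fan top R [ 0.7866 -0.0904  0.212 ]
ptr [ 0.6756 -0.159   0.12  ]
mark [ 0.6537 -0.1765  0.12  ]
bar far [ 0.742  -0.1598  0.116 ]
bar near [ 0.5576 -0.1875  0.116 ]
sink top a [0.4601 0.2395 0.11  ]
handle far-end (array([ 0.4883, -0.0409,  0.1028]), np.float64(0.004954845536246166))
handle near-end (array([ 0.4281, -0.049 ,  0.1039]), np.float64(0.0017858994276477378))
sinkA top (array([0.4617, 0.2418, 0.1028]), np.float64(0.0008732593160790714)) sinkB (array([0.3749, 0.2194, 0.1077]), np.float64(0.00427413409735539))
switch ball (array([ 0.4729, -0.342 ,  0.0704]), np.float64(0.0030162589599863347))
```

View pics/c_rack.png

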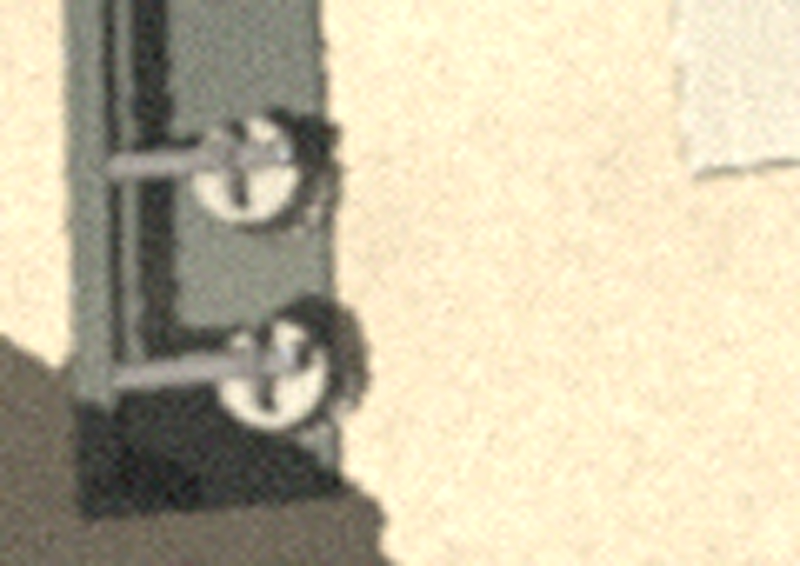

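>>> move_arm(
  jaw=[0, 0, 0, 0, 0, 0, 0, 0],
  dp=[
    [-0.0465, -0.0418, -0.011],
    [-0.0465, -0.0418, -0.011],
    [-0.0465, -0.0418, -0.011],
    [-0.0465, -0.0418, -0.011],
    [-0.0465, -0.0418, -0.011],
    [-0.0465, -0.0418, -0.011],
    [-0.0465, -0.0418, -0.011],
    [-0.0465, -0.0418, -0.011],
  ],
  rotation=[
    [0, 0, 0],
    [0, 0, 0],
    [0, 0, 0],
    [0, 0, 0],
    [0, 0, 0],
    [0, 0, 0],
    [0, 0, 0],
    [0, 0, 0],
  ],
)

```text
clock: 1.15
position: [0.4203, 0.1985, 0.302]
tool_rot: [3.141, 0.0, 2.71]
force: [0.9, 1.0, -0.6]
grip_width: 0.0855
```

>>> move_arm(
  jaw=[0, 0, 0, 0, 0, 0, 0, 0],
  dp=[
    [0, 0, 0],
    [0, 0, 0],
    [0, 0, 0],
    [0, 0, 0],
    [0, 0, 0],
    [0, 0, 0],
    [0, 0, 0],
    [0, 0, 0],
  ],
  rotation=[
    [0, 0, 0.0544],
    [0, 0, 0.0544],
    [0, 0, 0.0544],
    [0, 0, 0.0544],
    [0, 0, 0.0544],
    [0, 0, 0.0544],
    [0, 0, 0],
    [0, 0, 0],
  ],
)

```text
clock: 2.15
position: [0.4198, 0.2001, 0.3017]
tool_rot: [-3.141, 0.0, 1.689]
force: [-0.1, -1.0, -0.1]
grip_width: 0.0854
```

```bash
python3 - <<'E'
from h import *
np.set_printoptions(precision=4,suppress=True)
s=bot.observe(); print(s['clock'],s['position'],s['tool_rot'],s['force'])
im=snap('wrist','w1'); snap('top','top1'); snap('scene','scene1')
cv2.imwrite('pics/w1b.png',cv2.convertScaleAbs(im,alpha=1.6,beta=10))
print(cal('w1')[1])
for uv in [(141.9,220.5),(145.8,251)]: P=onz('top0',uv,.11); print(P, proj('w1',P))
E
```

```text
2.15 [0.4198 0.2001 0.3017] [-3.1415  0.      1.6886] [-0.0575 -0.9651 -0.0792]
[[ 0.993   0.1139  0.0303  0.4124]
 [ 0.1178 -0.9571 -0.2646  0.2676]
 [-0.0011  0.2664 -0.9639  0.4465]
 [ 0.      0.      0.      1.    ]]
[0.4601 0.2398 0.11  ] [324.8048 153.3733]
[0.3718 0.2218 0.11  ] [234.6273 160.8638]
```

View pics/w1b.png

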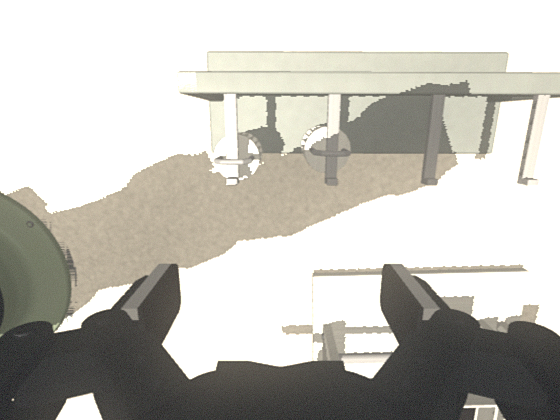

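The wrist view shows four hooks with tips near (232,182), (332,182), (430,182) and (531,182). The two sinks are on the first two, with eyes at about (238,159) and (330,152). I'll zoom in to refine these.

```bash
python3 - <<'E'
from h import *
np.set_printoptions(precision=4,suppress=True)
im=cv2.imread('pics/w1.png'); a=cv2.resize(im[60:200,190:360],(729,600),interpolation=cv2.INTER_CUBIC)
cv2.imwrite('pics/c_w1.png',a)
tips=[onz('w1',(u,182),.148) for u in (232,332,430,531)]; print(np.array(tips))
print([onz('w1',uv,.142) for uv in [(181,71),(558,73),(181,92),(558,95)]])
E
```

```text
[[0.3756 0.2078 0.148 ]
 [0.4651 0.2184 0.148 ]
 [0.5527 0.2288 0.148 ]
 [0.643  0.2396 0.148 ]]
[array([0.3245, 0.2962, 0.142 ]), array([0.6408, 0.3321, 0.142 ]), array([0.3251, 0.2794, 0.142 ]), array([0.6468, 0.3151, 0.142 ])]
```

View pics/c_w1.png

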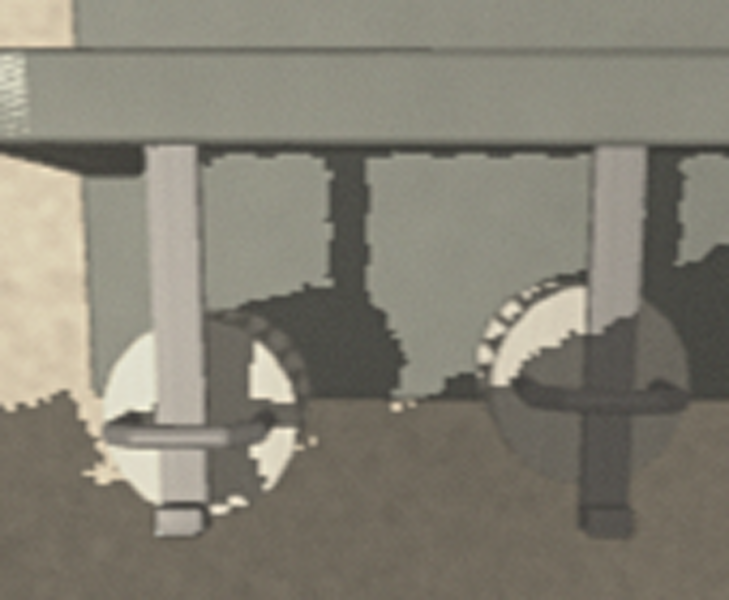

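The crop clearly shows each hook through its wire eye: eye B is centred at crop (188,433) and eye A at (603,398). Next I'll convert these and plan the descent.

```bash
python3 - <<'E'
from h import *
np.set_printoptions(precision=4,suppress=True)
C=lambda u,v:(190+u/729*170,60+v/600*140)
for n,e,t in [('B',(188,433),(200,413)),('A',(603,398),(584,381))]:
    print(n,'eye',onz('w1',C(*e),.1435),'top',onz('w1',C(*t),.11))
s=bot.observe();p=s['position'];y=s['tool_rot'][2]
R=np.array([[np.cos(y),np.sin(y),0],[np.sin(y),-np.cos(y),0],[0,0,-1]])
for n,e in [('B',(188,433)),('A',(603,398))]:
    P=onz('w1',C(*e),.1435); print(n,'tool shift mm',1000*R.T@(np.r_[P[:2],.084]-p))
E
```

```text
B eye [0.3751 0.2261 0.1435] top [0.3734 0.2265 0.11  ]
A eye [0.4605 0.2436 0.1435] top [0.4608 0.2443 0.11  ]
B tool shift mm [ 31.087  -41.4396 217.6794]
A tool shift mm [ 38.5929  45.3213 217.6794]
```

>>> move_arm(
  jaw=[40, 40, 40, 40, 40, 40, 40, 40, 40, 40],
  dp=[
    [0.012, 0.0142, 0.03],
    [0.012, 0.0142, 0.03],
    [0.012, 0.0142, 0.03],
    [0.0122, 0.014, 0.03],
    [0, 0, 0.03],
    [0, 0, 0.03],
    [0, 0, 0.03],
    [0, 0, 0.03],
    [0, 0, 0.018],
    [0, 0, 0.0166],
  ],
  rotation=[
    [0, 0, 0],
    [0, 0, 0],
    [0, 0, 0],
    [0, 0, 0],
    [0, 0, 0],
    [0, 0, 0],
    [0, 0, 0],
    [0, 0, 0],
    [0, 0, 0],
    [0, 0, 0],
  ],
  squeeze=40,
)

```text
clock: 3.55
position: [0.4607, 0.2436, 0.0816]
tool_rot: [3.141, -0.0, 1.685]
force: [0.3, 0.1, 0.5]
grip_width: 0.0722
```

```bash
python3 - <<'E'
from h import *
np.set_printoptions(precision=4,suppress=True)
s=bot.observe(); print(s['clock'],s['position'],s['force'],s['grip_width'])
im=snap('wrist','w2')
print(proj('w2',[.4608,.2440,.11]))
E
```

```text
3.55 [0.4607 0.2436 0.0816] [0.3255 0.0766 0.4558] 0.07219473075607007
[279.2913 299.0465]
```

View pics/w2.png

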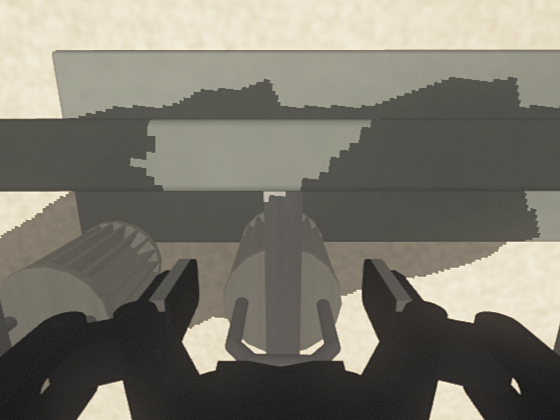

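Sink A is centred between the fingers at (282,290), and the left finger clears sink B. I'll close the gripper, then raise.

>>> move_arm(
  jaw=[255, 255, 255, 255, 255, 255],
  dp=[
    [0, 0, 0],
    [0, 0, 0],
    [0, 0, 0],
    [0, 0, 0],
    [0, 0, 0],
    [0, 0, 0],
  ],
  rotation=[
    [0, 0, 0],
    [0, 0, 0],
    [0, 0, 0],
    [0, 0, 0],
    [0, 0, 0],
    [0, 0, 0],
  ],
  squeeze=40,
)

```text
clock: 4.35
position: [0.4609, 0.2438, 0.0826]
tool_rot: [3.141, -0.001, 1.684]
force: [0.2, -0.5, 6.4]
grip_width: 0.0453
```

>>> move_arm(
  jaw=[255, 255, 255, 255],
  dp=[
    [0, 0, -0.005],
    [0, 0, -0.0075],
    [0, 0, -0.0075],
    [0, 0, 0],
  ],
  rotation=[
    [0, 0, 0],
    [0, 0, 0],
    [0, 0, 0],
    [0, 0, 0],
  ],
)

```text
clock: 4.85
position: [0.4607, 0.2437, 0.0986]
tool_rot: [3.141, -0.0, 1.684]
force: [0.3, 0.8, -2.8]
grip_width: 0.0452
```

>>> move_arm(
  jaw=[255, 255, 255, 255, 255, 255, 255, 255, 255, 255],
  dp=[
    [-0.015, 0, 0],
    [-0.02, 0, 0],
    [-0.02, 0, 0],
    [-0.02, 0, 0],
    [0, 0, -0.02],
    [0, 0, -0.034],
    [0, 0, -0.045],
    [0, 0, -0.045],
    [0, 0, -0.03],
    [0, 0, -0.015],
  ],
  rotation=[
    [0, 0, 0],
    [0, 0, 0],
    [0, 0, 0],
    [0, 0, 0],
    [0, 0, 0],
    [0, 0, 0],
    [0, 0, 0],
    [0, 0, 0],
    [0, 0, 0],
    [0, 0, 0],
  ],
)

```text
clock: 6.1
position: [0.4676, 0.1843, 0.2511]
tool_rot: [3.14, -0.001, 1.685]
force: [0.0, -0.2, -2.3]
grip_width: 0.0449
```

>>> move_arm(
  jaw=[255, 255, 255, 255, 255, 255, 255, 255, 255, 255],
  dp=[
    [-0.018, 0.01, 0],
    [-0.034, 0.022, 0],
    [-0.036, 0.024, 0],
    [-0.036, 0.024, 0],
    [-0.036, 0.024, 0],
    [-0.036, 0.024, 0],
    [-0.036, 0.024, 0],
    [-0.036, 0.023, 0],
    [-0.026, 0.014, 0],
    [-0.018, 0.01, 0],
  ],
  rotation=[
    [0, 0, -0.001],
    [0, 0, -0.001],
    [0, 0, -0.001],
    [0, 0, -0.001],
    [0, 0, -0.001],
    [0, 0, -0.001],
    [0, 0, -0.001],
    [0, 0, -0.001],
    [0, 0, -0.001],
    [0, 0, 0],
  ],
)

```text
clock: 7.35
position: [0.6571, -0.0443, 0.2487]
tool_rot: [-3.141, -0.0, 1.712]
force: [-0.9, 0.6, -2.2]
grip_width: 0.0448
```

```bash
python3 - <<'E'
from h import *
np.set_printoptions(precision=4,suppress=True)
s=bot.observe(); print(s['clock'],s['position'],s['tool_rot'],s['force'],s['grip_width'])
im=snap('wrist','w3'); snap('top','top3')
E
```

```text
7.35 [ 0.6571 -0.0443  0.2487] [-3.1406 -0.0001  1.712 ] [-0.854   0.6358 -2.2497] 0.04477052056681816
```

View pics/w3.png

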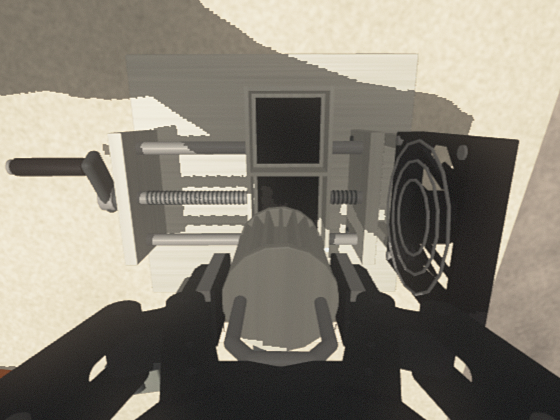

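The tray's +y bay opening is clearly visible, with inner rim corners at (256,97), (325,97), (322,164) and (255,166). The crank handle is at (10–88,165). I'll compute the bay positions from these.

```bash
python3 - <<'E'
from h import *
np.set_printoptions(precision=4,suppress=True)
c=[onz('w3',uv,.14) for uv in [(256,97),(325,97),(322,164),(255,166)]]; print(np.array(c)); m=np.mean(c,0); print('bay+ centre',m)
o=[onz('w3',uv,.14) for uv in [(247,91),(331,91)]]; print('outer',o)
print('beds',[onz('w3',uv,.01) for uv in [(128,54),(417,54)]])
yx=np.arctan2(c[1][1]-c[0][1],c[1][0]-c[0][0]); print('yaw',yx)
yw=.141; ey=np.array([-np.sin(yw),np.cos(yw)])
s=bot.observe();p=s['position'];y=s['tool_rot'][2]
R=np.array([[np.cos(y),np.sin(y),0],[np.sin(y),-np.cos(y),0],[0,0,-1]])
for k in (0,.061,.122):
    P=m[:2]-k*ey; print(k,P,'shift units',R.T@(np.r_[P,.147]-p)/.8)
print('handle',tri('w3',(10,165),'top0',(105+546/4,95+558/4)),[onz('w3',u,.1035) for u in ((10,166),(88,166))])
E
```

```text
[[ 0.6286  0.0353  0.14  ]
 [ 0.6776  0.0423  0.14  ]
 [ 0.6838 -0.0053  0.14  ]
 [ 0.6339 -0.0139  0.14  ]]
bay+ centre [0.656  0.0146 0.14  ]
outer [array([0.6218, 0.0384, 0.14  ]), array([0.6811, 0.0469, 0.14  ])]
beds [array([0.4801, 0.0652, 0.01  ]), array([0.7806, 0.1079, 0.01  ])]
yaw 0.14152978373054148
0 [0.656  0.0146] shift units [0.0737 0.0088 0.1272]
0.061 [ 0.6646 -0.0458] shift units [-0.0025  0.0089  0.1272]
0.122 [ 0.6731 -0.1062] shift units [-0.0788  0.009   0.1272]
handle (array([ 0.4264, -0.0485,  0.1087]), np.float64(0.0031211280649963793)) [array([ 0.4217, -0.0492,  0.1035]), array([ 0.4887, -0.0397,  0.1035])]
```

```bash
python3 - <<'E'
from h import *
np.set_printoptions(precision=4,suppress=True)
c=[onz('w3',uv,.112) for uv in [(256,97),(325,97),(322,164),(255,166)]]; print(np.array(c)); m=np.mean(c,0); print('bay+ centre',m)
yw=.141; ey=np.array([-np.sin(yw),np.cos(yw)]); ex=np.array([ey[1],-ey[0]])
o=[onz('w3',uv,.14)[:2] for uv in [(247,91),(331,91)]]; print('bay+ from outer',(o[0]+o[1])/2-.032*ey)
s=bot.observe();p=s['position'];y=s['tool_rot'][2]
R=np.array([[np.cos(y),np.sin(y),0],[np.sin(y),-np.cos(y),0],[0,0,-1]])
for k in (0,.122):
    P=m[:2]-k*ey; print(k,P,'shift units',R.T@(np.r_[P,.147]-p)/.8)
E
```

```text
[[ 0.6265  0.0367  0.112 ]
 [ 0.6808  0.0444  0.112 ]
 [ 0.6877 -0.0084  0.112 ]
 [ 0.6323 -0.018   0.112 ]]
bay+ centre [0.6568 0.0137 0.112 ]
bay+ from outer [0.6559 0.011 ]
0 [0.6568 0.0137] shift units [0.0724 0.0097 0.1272]
0.122 [ 0.674  -0.1071] shift units [-0.0801  0.0098  0.1272]
```

>>> move_arm(
  jaw=[255, 255, 255, 255, 255, 255, 255, 255, 255, 255],
  dp=[
    [-0.016, 0.002, 0],
    [-0.03, 0.003, 0],
    [-0.025, 0.002, 0],
    [-0.01, 0.002, 0],
    [0, 0, 0.02],
    [0, 0, 0.035],
    [0, 0, 0.03],
    [0, 0, 0.015],
    [0, 0, 0.01],
    [0, 0, 0.0075],
  ],
  rotation=[
    [0, 0, 0],
    [0, 0, 0],
    [0, 0, 0],
    [0, 0, 0],
    [0, 0, 0],
    [0, 0, 0],
    [0, 0, 0],
    [0, 0, 0],
    [0, 0, 0],
    [0, 0, 0],
  ],
)

```text
clock: 8.7
position: [0.6734, -0.1064, 0.1552]
tool_rot: [3.141, 0.0, 1.713]
force: [0.8, -0.7, -1.0]
grip_width: 0.0447
```

>>> move_arm(
  jaw=[255, 255, 255, 255, 255],
  dp=[
    [0, 0, 0.0025],
    [0, 0, 0.0018],
    [0, 0, 0.0013],
    [0, 0, 0.0007],
    [0, 0, 0],
  ],
  rotation=[
    [0, 0, 0],
    [0, 0, 0],
    [0, 0, 0],
    [0, 0, 0],
    [0, 0, 0],
  ],
)

```text
clock: 9.32
position: [0.6732, -0.1066, 0.1503]
tool_rot: [3.142, 0.0, 1.713]
force: [0.9, 0.3, -2.1]
grip_width: 0.0448
```

```bash
python3 - <<'E'
from h import *
np.set_printoptions(precision=4,suppress=True)
s=bot.observe(); print(s['clock'],s['position'],s['tool_rot'],s['force'],s['grip_width'])
im=snap('wrist','w4')
E
```

```text
9.325 [ 0.6732 -0.1066  0.1503] [3.1415 0.     1.7127] [ 0.9356  0.2892 -2.1071] 0.04481040608953648
```

View pics/w4.png

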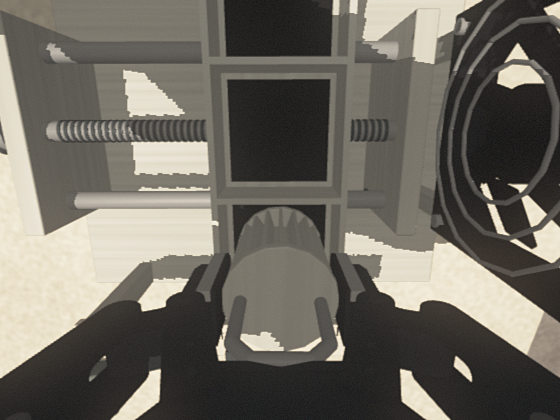

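The sink is inside the outer bay, between the walls at about columns 222–340. Now I'll lower it in small steps.

```bash
python3 - <<'E'
from h import *
np.set_printoptions(precision=4,suppress=True)
m=np.mean([onz('w4',uv,.112) for uv in [(228,80),(330,79),(331,184),(226,186)]],0)
yw=.141; ey=np.array([-np.sin(yw),np.cos(yw)])
print(m, 'bay-:',m[:2]-.061*ey,'tcp',bot.observe()['position'])
E
```

```text
[ 0.6645 -0.0475  0.112 ] bay-: [ 0.673  -0.1079] tcp [ 0.6733 -0.1066  0.1503]
```

>>> move_arm(
  jaw=[255, 255, 255, 255, 255],
  dp=[
    [0, 0, 0.0013],
    [0, 0, 0.0013],
    [0, 0, 0.0013],
    [0, 0, 0.0013],
    [0, 0, 0],
  ],
  rotation=[
    [0, 0, 0],
    [0, 0, 0],
    [0, 0, 0],
    [0, 0, 0],
    [0, 0, 0],
  ],
)

```text
clock: 10.0
position: [0.6732, -0.1066, 0.1459]
tool_rot: [-3.141, 0.0, 1.713]
force: [0.9, -0.4, -2.5]
grip_width: 0.0451
```

>>> move_arm(
  jaw=[255, 255, 255, 255],
  dp=[
    [0, 0, 0.001],
    [0, 0, 0.001],
    [0, 0, 0.0005],
    [0, 0, 0],
  ],
  rotation=[
    [0, 0, 0],
    [0, 0, 0],
    [0, 0, 0],
    [0, 0, 0],
  ],
)

```text
clock: 10.5
position: [0.6735, -0.1066, 0.1449]
tool_rot: [3.141, 0.0, 1.713]
force: [-3.2, 0.3, 10.1]
grip_width: 0.045
```

Contact is made. I'll release and rise.

>>> move_arm(
  jaw=[110, 80, 50, 30, 30, 30, 30],
  dp=[
    [0, 0, -0.0005],
    [0, 0, 0],
    [0, 0, 0],
    [0, 0, 0],
    [0, 0, -0.01],
    [0, 0, -0.04],
    [0, 0, -0.06],
  ],
  rotation=[
    [0, 0, 0],
    [0, 0, 0],
    [0, 0, 0],
    [0, 0, 0],
    [0, 0, 0],
    [0, 0, 0],
    [0, 0, 0],
  ],
)

```text
clock: 11.38
position: [0.6726, -0.1064, 0.2329]
tool_rot: [-3.14, -0.0, 1.713]
force: [0.8, 0.4, -0.3]
grip_width: 0.0755
```

```bash
python3 - <<'E'
from h import *
np.set_printoptions(precision=4,suppress=True)
s=bot.observe(); print(s['clock'],s['position'],s['tool_rot'],s['force'],s['grip_width'])
w=snap('wrist','w5'); t=snap('top','top5'); sc=snap('scene','scene5')
a=np.hstack([cv2.resize(w,(400,300)),cv2.resize(cv2.convertScaleAbs(sc[90:315,265:465],alpha=1.6,beta=10),(340,382))[:300]])
b=cv2.convertScaleAbs(cv2.resize(t[95:275,105:305],(330,297)),alpha=1.6,beta=10)
c=np.zeros((300,740,3),np.uint8); c[:297,:330]=b; c[:300,335:735]=cv2.resize(cv2.convertScaleAbs(t[190:270,100:207],alpha=1.6),(400,300))
cv2.imwrite('pics/m5.png',np.vstack([a,c]))
E
```

```text
11.375 [ 0.6726 -0.1064  0.2329] [-3.1397 -0.0003  1.7127] [ 0.7663  0.4318 -0.2592] 0.07551318747617508
```

View pics/m5.png

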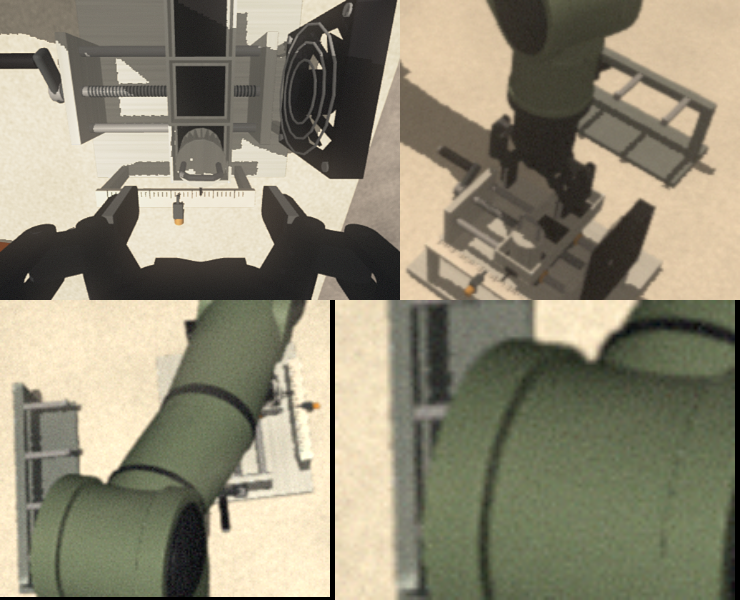

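Sink A stands upright in the -y bay, at the wrist inset position (200,150). I'll return to the earlier viewing pose and check sink B by image difference.

>>> move_arm(
  jaw=[40, 40, 40, 40, 40, 40, 40, 40, 40, 40],
  dp=[
    [0, 0, -0.043],
    [0, 0, -0.043],
    [0.053, -0.0323, 0],
    [0.053, -0.0323, 0],
    [0.053, -0.0323, 0],
    [0.053, -0.0323, 0],
    [0.053, -0.0323, 0],
    [0.053, -0.0323, 0],
    [0.053, -0.0323, 0],
    [0.053, -0.0323, 0],
  ],
  rotation=[
    [0, 0, 0],
    [0, 0, 0],
    [0, 0, 0],
    [0, 0, 0],
    [0, 0, 0],
    [0, 0, 0],
    [0, 0, 0],
    [0, 0, 0],
    [0, 0, 0],
    [0, 0, 0.0077],
  ],
)

```text
clock: 12.78
position: [0.4192, 0.201, 0.301]
tool_rot: [-3.141, 0.0, 1.688]
force: [1.3, 0.7, 0.7]
grip_width: 0.0723
```

>>> move_arm(
  jaw=[40, 40, 40],
  dp=[
    [0, 0, 0],
    [0, 0, 0],
    [0, 0, 0],
  ],
  rotation=[
    [0, 0, 0],
    [0, 0, 0],
    [0, 0, 0],
  ],
)

```text
clock: 13.15
position: [0.4212, 0.1991, 0.3011]
tool_rot: [-3.141, 0.0, 1.687]
force: [-0.1, -0.5, -0.3]
grip_width: 0.0719
```

```bash
python3 - <<'E'
from h import *
np.set_printoptions(precision=4,suppress=True)
s=bot.observe(); p=s['position'];y=s['tool_rot'][2]; print(s['clock'],p,s['tool_rot'],s['force'])
w=snap('wrist','w6'); r=cv2.imread('pics/w1.png')
for n,(a,b,c,d) in {'B':(125,190,205,270),'A':(115,190,295,360)}.items():
    t=r[a:b,c:d]; res=cv2.matchTemplate(w[a-15:b+15,c-15:d+15],t,cv2.TM_CCOEFF_NORMED); _,v,_,l=cv2.minMaxLoc(res); print(n,v,l[0]-15,l[1]-15,'expected shift',proj('w6',[.3751,.2261,.1435])-proj('w1',[.3751,.2261,.1435]))
R=np.array([[np.cos(y),np.sin(y),0],[np.sin(y),-np.cos(y),0],[0,0,-1]])
print('shift B units',R.T@(np.array([.3745,.2261,.082])-p)/.8)
E
```

```text
13.15 [0.4212 0.1991 0.3011] [-3.1414  0.0004  1.6869] [-0.1017 -0.5335 -0.3025]
B 0.9404723048210144 -1 -1 expected shift [-1.5252 -1.2061]
A 0.7615914940834045 -1 -1 expected shift [-1.5252 -1.2061]
shift B units [ 0.0403 -0.054   0.2738]
```

Sink B has not moved, so I'll descend on it.

>>> move_arm(
  jaw=[40, 40, 40, 40, 40, 40, 40, 40, 40, 40],
  dp=[
    [0.01, -0.0135, 0.03],
    [0.01, -0.0135, 0.03],
    [0.01, -0.0135, 0.03],
    [0.0103, -0.0135, 0.03],
    [0, 0, 0.03],
    [0, 0, 0.03],
    [0, 0, 0.03],
    [0, 0, 0.03],
    [0, 0, 0.018],
    [0, 0, 0.0158],
  ],
  rotation=[
    [0, 0, 0],
    [0, 0, 0],
    [0, 0, 0],
    [0, 0, 0],
    [0, 0, 0],
    [0, 0, 0],
    [0, 0, 0],
    [0, 0, 0],
    [0, 0, 0],
    [0, 0, 0],
  ],
  squeeze=40,
)

```text
clock: 14.45
position: [0.3743, 0.2265, 0.0814]
tool_rot: [-3.141, 0.0, 1.687]
force: [-0.7, 0.5, 0.0]
grip_width: 0.0722
```

```bash
python3 - <<'E'
from h import *
np.set_printoptions(precision=4,suppress=True)
s=bot.observe(); print(s['clock'],s['position'],s['force'],s['grip_width'])
w=snap('wrist','w7'); r=cv2.imread('pics/w2.png')
t=r[200:350,232:330]; res=cv2.matchTemplate(w[160:390,180:380],t,cv2.TM_CCOEFF_NORMED); _,v,_,l=cv2.minMaxLoc(res); print(v,l[0]+180-232,l[1]+160-200)
E
```

```text
14.45 [0.3743 0.2265 0.0814] [-0.6628  0.5486  0.0403] 0.07218024596751409
0.8298515677452087 -7 1
```

View pics/w7.png

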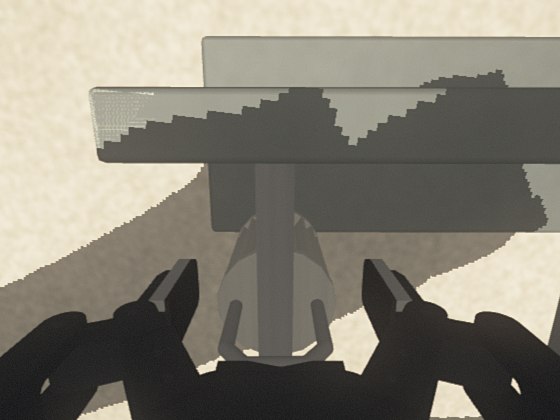

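Sink B is between the fingers, at about column 276. I'll grip, raise and draw it off.

>>> move_arm(
  jaw=[255, 255, 255, 255, 255, 255, 255, 255, 255, 255],
  dp=[
    [0, -0.001, 0],
    [0, 0, 0],
    [0, 0, 0],
    [0, 0, 0],
    [0, 0, 0],
    [0, 0, 0],
    [0, 0, -0.005],
    [0, 0, -0.0075],
    [0, 0, -0.0075],
    [0, 0, 0],
  ],
  rotation=[
    [0, 0, 0],
    [0, 0, 0],
    [0, 0, 0],
    [0, 0, 0],
    [0, 0, 0],
    [0, 0, 0],
    [0, 0, 0],
    [0, 0, 0],
    [0, 0, 0],
    [0, 0, 0],
  ],
)

```text
clock: 15.75
position: [0.3733, 0.227, 0.0987]
tool_rot: [3.141, -0.0, 1.688]
force: [0.1, 0.6, -2.9]
grip_width: 0.0449
```

>>> move_arm(
  jaw=[255, 255, 255, 255, 255, 255, 255, 255, 255, 255],
  dp=[
    [-0.015, 0, 0],
    [-0.02, 0, 0],
    [-0.02, 0, 0],
    [-0.02, 0, 0],
    [0, 0, -0.02],
    [0, 0, -0.034],
    [0, 0, -0.045],
    [0, 0, -0.045],
    [0, 0, -0.03],
    [0, 0, -0.015],
  ],
  rotation=[
    [0, 0, 0],
    [0, 0, 0],
    [0, 0, 0],
    [0, 0, 0],
    [0, 0, 0],
    [0, 0, 0],
    [0, 0, 0],
    [0, 0, 0],
    [0, 0, 0],
    [0, 0, 0],
  ],
)

```text
clock: 17.0
position: [0.3805, 0.1667, 0.2503]
tool_rot: [3.14, -0.001, 1.688]
force: [-0.3, 0.4, -2.9]
grip_width: 0.0446
```

>>> move_arm(
  jaw=[255, 255, 255, 255, 255, 255, 255, 255, 255, 255],
  dp=[
    [-0.013, 0.018, 0],
    [-0.0248, 0.0344, 0],
    [-0.0265, 0.0368, 0],
    [-0.0265, 0.0368, 0],
    [-0.0265, 0.0368, 0],
    [-0.0265, 0.0368, 0],
    [-0.0265, 0.0368, 0],
    [-0.0265, 0.0368, 0],
    [-0.0209, 0.0288, 0],
    [-0.013, 0.018, 0],
  ],
  rotation=[
    [0, 0, 0],
    [0, 0, 0],
    [0, 0, 0],
    [0, 0, 0],
    [0, 0, 0],
    [0, 0, 0],
    [0, 0, 0],
    [0, 0, 0],
    [0, 0, 0],
    [0, 0, -0.0077],
  ],
)

```text
clock: 18.25
position: [0.6565, 0.0124, 0.2478]
tool_rot: [-3.14, 0.0, 1.712]
force: [0.3, -0.6, -2.1]
grip_width: 0.0445
```

>>> move_arm(
  jaw=[255, 255],
  dp=[
    [0, 0, 0.01],
    [0, 0, 0],
  ],
  rotation=[
    [0, 0, 0],
    [0, 0, 0],
  ],
)

```text
clock: 18.5
position: [0.655, 0.0141, 0.2399]
tool_rot: [-3.139, -0.0, 1.712]
force: [0.3, -0.3, -1.6]
grip_width: 0.0445
```

```bash
python3 - <<'E'
from h import *
np.set_printoptions(precision=4,suppress=True)
s=bot.observe(); p=s['position'];y=s['tool_rot'][2]; print(s['clock'],p,s['tool_rot'],s['force'],s['grip_width'])
R=np.array([[np.cos(y),np.sin(y),0],[np.sin(y),-np.cos(y),0],[0,0,-1]])
print('shift units',R.T@(np.array([.6563,.0133,.1465])-p)/.8)
E
```

```text
18.5 [0.655  0.0141 0.2399] [-3.1391 -0.0003  1.7122] [ 0.3235 -0.3208 -1.5535] 0.044539068122637485
shift units [-0.0012  0.0015  0.1167]
```

>>> move_arm(
  jaw=[255, 255, 255, 255, 255, 255, 255, 255, 255, 255],
  dp=[
    [-0.0012, 0.0015, 0.015],
    [0, 0, 0.03],
    [0, 0, 0.03],
    [0, 0, 0.018],
    [0, 0, 0.01],
    [0, 0, 0.005],
    [0, 0, 0.003],
    [0, 0, 0.003],
    [0, 0, 0.0015],
    [0, 0, 0],
  ],
  rotation=[
    [0, 0, 0],
    [0, 0, 0],
    [0, 0, 0],
    [0, 0, 0],
    [0, 0, 0],
    [0, 0, 0],
    [0, 0, 0],
    [0, 0, 0],
    [0, 0, 0],
    [0, 0, 0],
  ],
)

```text
clock: 19.75
position: [0.6574, 0.0132, 0.1491]
tool_rot: [3.141, 0.0, 1.713]
force: [0.9, -0.4, -1.9]
grip_width: 0.0448
```

>>> move_arm(
  jaw=[255, 255, 255, 255],
  dp=[
    [0, 0, 0.001],
    [0, 0, 0.001],
    [0, 0, 0.0005],
    [0, 0, 0],
  ],
  rotation=[
    [0, 0, 0],
    [0, 0, 0],
    [0, 0, 0],
    [0, 0, 0],
  ],
)

```text
clock: 20.25
position: [0.6574, 0.0132, 0.1469]
tool_rot: [-3.142, 0.0, 1.713]
force: [0.1, -0.3, -1.8]
grip_width: 0.0446
```

>>> move_arm(
  jaw=[255, 255, 255, 255],
  dp=[
    [0, 0, 0.001],
    [0, 0, 0.001],
    [0, 0, 0.001],
    [0, 0, 0],
  ],
  rotation=[
    [0, 0, 0],
    [0, 0, 0],
    [0, 0, 0],
    [0, 0, 0],
  ],
)

```text
clock: 20.75
position: [0.6575, 0.0132, 0.145]
tool_rot: [3.141, -0.0, 1.713]
force: [-1.6, 0.8, 4.3]
grip_width: 0.0449
```

Contact again. I'll release and rise.

>>> move_arm(
  jaw=[110, 80, 50, 30, 30, 30, 30, 30],
  dp=[
    [0, 0, 0],
    [0, 0, 0],
    [0, 0, 0],
    [0, 0, 0],
    [0, 0, -0.01],
    [0, 0, -0.04],
    [0, 0, -0.06],
    [0, 0, -0.03],
  ],
  rotation=[
    [0, 0, 0],
    [0, 0, 0],
    [0, 0, 0],
    [0, 0, 0],
    [0, 0, 0],
    [0, 0, 0],
    [0, 0, 0],
    [0, 0, 0],
  ],
)

```text
clock: 21.75
position: [0.6581, 0.013, 0.2598]
tool_rot: [3.138, 0.0, 1.712]
force: [0.4, 0.4, -0.6]
grip_width: 0.0753
```

```bash
python3 - <<'E'
from h import *
np.set_printoptions(precision=4,suppress=True)
s=bot.observe(); p=s['position']; print(s['clock'],p,s['tool_rot'],s['force'])
# crank handle: re-measure from w3/w5 vs bench geometry
yw=.141; ex=np.array([np.cos(yw),np.sin(yw)]); ey=np.array([-np.sin(yw),np.cos(yw)])
tray=np.array([.6645,-.0470])
for n,uvs in {'w3':[(10,166),(88,166)]}.items():
    for z in (.095,.1035,.11):
        for uv in uvs:
            P=onz(n,uv,z)[:2]; print(n,z,P,'bench rel tray',(P-tray)@ex,(P-tray)@ey)
w=snap('wrist','w8'); snap('scene','scene8'); snap('top','top8')
E
```

```text
21.75 [0.6581 0.013  0.2598] [3.1385 0.0002 1.7123] [ 0.3659  0.4374 -0.5811]
w3 0.095 [ 0.4151 -0.0513] bench rel tray -0.2475321916999377 0.03074604973895536
w3 0.095 [ 0.484  -0.0415] bench rel tray -0.1779099422671341 0.0308098005201159
w3 0.1035 [ 0.4217 -0.0492] bench rel tray -0.24066416843271188 0.03190797364479254
w3 0.1035 [ 0.4887 -0.0397] bench rel tray -0.17302355753912785 0.03196990990536689
w3 0.11 [ 0.4268 -0.0476] bench rel tray -0.23541215064012735 0.03279650369043274
w3 0.11 [ 0.4923 -0.0383] bench rel tray -0.1692869103941818 0.03285705237644117
```

```bash
python3 - <<'E'
from h import *
w=cv2.imread('pics/w8.png');s=cv2.imread('pics/scene8.png'); w5=cv2.imread('pics/w5.png')
a=np.hstack([cv2.resize(w,(400,300)),cv2.resize(cv2.convertScaleAbs(s[150:300,290:430],alpha=1.7,beta=10),(400,429))[60:360]])
# w5 pointer/marker crop (start state) and switch from scene0, enlarged
b=np.hstack([cv2.resize(w5[240:330,190:340],(480,288),interpolation=cv2.INTER_CUBIC),cv2.resize(cv2.convertScaleAbs(cv2.imread('pics/scene0.png')[240:294,195:255],alpha=1.6),(320,288),interpolation=cv2.INTER_CUBIC)])
cv2.imwrite('pics/m8.png',np.vstack([a,b]))
E
```

```text
(no output)
```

View pics/m8.png

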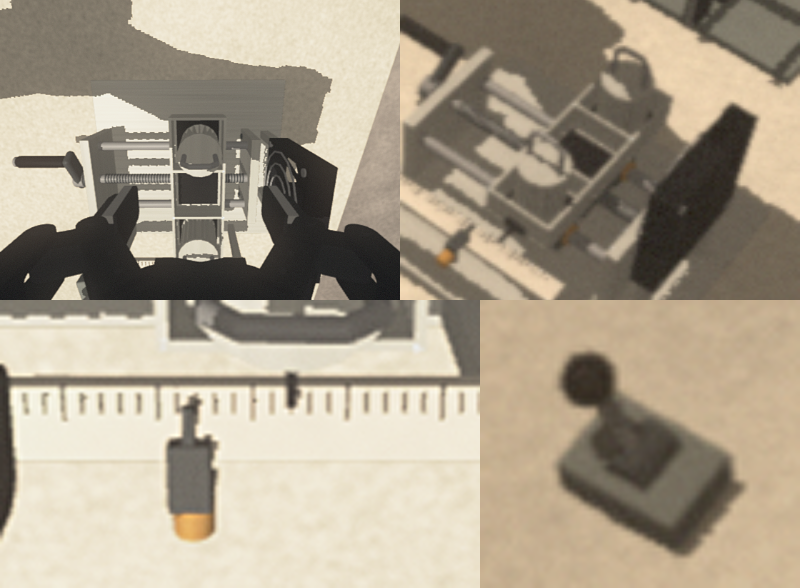

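Both sinks stand upright in the outer bays. In w5 the pointer tip is at (281,366) and the marker tip at (249,366), which is about 27 mm by the ticks. The switch ball is at scene (215,255). Next I'll go to the crank.

>>> move_arm(
  jaw=[60, 60, 60, 60, 60, 60, 60, 60],
  dp=[
    [0, 0, -0.02],
    [-0.0059, -0.0445, 0],
    [-0.0059, -0.0445, 0],
    [-0.0059, -0.0445, 0],
    [-0.0059, -0.0445, 0],
    [-0.0059, -0.0445, 0],
    [-0.0059, -0.0445, 0],
    [0, 0, 0],
  ],
  rotation=[
    [0, 0, 0],
    [0, 0, 0],
    [0, 0, 0],
    [0, 0, 0],
    [0, 0, 0],
    [0, 0, 0],
    [0, 0, 0],
    [0, 0, 0],
  ],
)

```text
clock: 22.9
position: [0.4483, -0.0457, 0.2732]
tool_rot: [-3.142, -0.0, 1.711]
force: [0.7, -0.4, 0.8]
grip_width: 0.0653
```

>>> move_arm(
  jaw=[120, 120, 120, 120, 120, 120, 120, 120, 120, 120],
  dp=[
    [0, 0, 0],
    [0, 0, 0],
    [0, 0, 0],
    [0, 0, 0],
    [0, 0, 0],
    [0, 0, 0],
    [0, 0, 0],
    [0, 0, 0],
    [0, 0, 0],
    [0, 0, 0],
  ],
  rotation=[
    [0, 0, -0.0556],
    [0, 0, -0.0556],
    [0, 0, -0.0556],
    [0, 0, -0.0556],
    [0, 0, -0.0556],
    [0, 0, -0.0556],
    [0, 0, -0.0556],
    [0, 0, -0.0556],
    [0, 0, -0.0555],
    [0, 0, 0],
  ],
)

```text
clock: 24.15
position: [0.4504, -0.0449, 0.2727]
tool_rot: [3.141, -0.0, -3.0]
force: [-0.3, -0.7, 0.5]
grip_width: 0.045
```

```bash
python3 - <<'E'
from h import *
np.set_printoptions(precision=4,suppress=True)
a=onz('w5',(281.2,366.6),.12);b=onz('w5',(248.8,366.6),.12); ex=np.array([np.cos(.141),np.sin(.141),0]); print('ptr',a,'mark',b,(b-a)@ex)
s=bot.observe(); p=s['position'];y=s['tool_rot'][2]; print(s['clock'],p,s['tool_rot'],s['grip_width'],s['qpos'])
w=snap('wrist','w9'); snap('scene','scene9')
g=cv2.cvtColor(w,cv2.COLOR_BGR2GRAY)
print('proj handle ends', proj('w9',[.4585-.03*.99,-.044-.03*.14,.112]),proj('w9',[.4585+.03*.99,-.044+.03*.14,.112]))
R=np.array([[np.cos(y),np.sin(y),0],[np.sin(y),-np.cos(y),0],[0,0,-1]])
print('shift units',R.T@(np.array([.4505,-.0452,.085])-p)/.8)
E
```

```text
ptr [ 0.6951 -0.2553  0.12  ] mark [ 0.6658 -0.2596  0.12  ] -0.029618257149086915
24.15 [ 0.4504 -0.0449  0.2727] [ 3.1415 -0.0001 -2.9997] 0.04499036033429198 [-0.0591  0.195   0.032   1.982  -0.0077  0.9648  1.6894]
proj handle ends [279.2654 170.1187] [279.1961 232.3299]
shift units [-0.0001 -0.0003  0.2346]
```

```bash
python3 - <<'E'
from h import *
np.set_printoptions(precision=4,suppress=True)
ex=np.array([np.cos(.141),np.sin(.141),0])
a=onz('w5',(281.2,272.8),.12);b=onz('w5',(248.8,272.8),.12);  print('ptr',a,'mark',b,(b-a)@ex)
g=cv2.cvtColor(cv2.imread('pics/w9.png'),cv2.COLOR_BGR2GRAY)
for r in (175,190,205,220,235,250): 
    d=np.where(g[r,230:330]<60)[0]+230; print(r,d.min() if len(d) else 0,d.max() if len(d) else 0,len(d))
col=g[140:270,279]; print(''.join(f'{v} ' for v in col[::5]))
E
```

```text
ptr [ 0.6818 -0.1626  0.12  ] mark [ 0.6548 -0.1665  0.12  ] -0.02721139405729278
175 273 287 14
190 273 287 15
205 273 287 15
220 273 287 15
235 254 292 33
250 0 0 0
200 198 204 207 211 205 125 51 52 49 53 46 45 44 44 44 44 43 41 82 53 48 83 95 95 97
```

The handle shows at columns 273–287 and rows 174–232, as predicted. I'll descend and grip it.

>>> move_arm(
  jaw=[120, 120, 120, 120, 120, 120, 120, 120, 120],
  dp=[
    [0, 0, 0.02],
    [0, 0, 0.04],
    [0, 0, 0.045],
    [0, 0, 0.045],
    [0, 0, 0.04],
    [0, 0, 0.025],
    [0, 0, 0.012],
    [0, 0, 0.007],
    [0, 0, 0],
  ],
  rotation=[
    [0, 0, 0],
    [0, 0, 0],
    [0, 0, 0],
    [0, 0, 0],
    [0, 0, 0],
    [0, 0, 0],
    [0, 0, 0],
    [0, 0, 0],
    [0, 0, 0],
  ],
)

```text
clock: 25.38
position: [0.4501, -0.045, 0.0856]
tool_rot: [-3.141, 0.0, -3.0]
force: [-0.5, 0.6, 1.1]
grip_width: 0.0451
```

>>> move_arm(
  jaw=[255, 255, 255, 255, 255, 255, 255],
  dp=[
    [0, 0, 0],
    [0, 0, 0],
    [0, 0, 0],
    [0, 0, 0],
    [0, 0, 0],
    [0, 0, 0],
    [0, 0, 0],
  ],
  rotation=[
    [0, 0, 0],
    [0, 0, 0],
    [0, 0, 0],
    [0, 0, 0],
    [0, 0, 0],
    [0, 0, 0],
    [0, 0, 0],
  ],
  squeeze=30,
)

```text
clock: 26.25
position: [0.4502, -0.045, 0.0855]
tool_rot: [-3.142, 0.001, -2.999]
force: [3.6, -1.3, 1.0]
grip_width: 0.0151
```

```bash
python3 - <<'E'
from h import *
np.set_printoptions(precision=4,suppress=True)
s=bot.observe(); print(s['position'],s['tool_rot'],s['force'],s['grip_width'])
a=np.radians
for st in (-18,-36):
    n=20 if st==-18 else 10
    ph=-1.05+a(st)*np.arange(n+1)
    d=np.c_[-np.diff(-np.cos(ph)*-1)*0+ -38*np.diff(np.sin(ph)), -38*np.diff(np.cos(ph))]/800
    print(st); print(d.round(4).tolist())
E
```

```text
[ 0.4502 -0.045   0.0855] [-3.1415  0.0005 -2.9989] [ 3.6332 -1.306   0.9665] 0.015141496618809465
-18
[[0.0053, 0.0139], [0.0007, 0.0148], [-0.0039, 0.0143], [-0.0081, 0.0124], [-0.0116, 0.0093], [-0.0139, 0.0053], [-0.0148, 0.0007], [-0.0143, -0.0039], [-0.0124, -0.0081], [-0.0093, -0.0116], [-0.0053, -0.0139], [-0.0007, -0.0148], [0.0039, -0.0143], [0.0081, -0.0124], [0.0116, -0.0093], [0.0139, -0.0053], [0.0148, -0.0007], [0.0143, 0.0039], [0.0124, 0.0081], [0.0093, 0.0116]]
-36
[[0.006, 0.0287], [-0.012, 0.0268], [-0.0255, 0.0146], [-0.0292, -0.0032], [-0.0218, -0.0197], [-0.006, -0.0287], [0.012, -0.0268], [0.0255, -0.0146], [0.0292, 0.0032], [0.0218, 0.0197]]
```

>>> move_arm(
  jaw=[255, 255, 255, 255, 255, 255, 255, 255, 255, 255],
  dp=[
    [0, 0.0053, 0.0139],
    [0, 0.0007, 0.0148],
    [0, -0.0039, 0.0143],
    [0, -0.0081, 0.0124],
    [0, -0.0116, 0.0093],
    [0, -0.0139, 0.0053],
    [0, -0.0148, 0.0007],
    [0, -0.0143, -0.0039],
    [0, -0.0124, -0.0081],
    [0, -0.0093, -0.0116],
  ],
  rotation=[
    [0, 0, 0],
    [0, 0, 0],
    [0, 0, 0],
    [0, 0, 0],
    [0, 0, 0],
    [0, 0, 0],
    [0, 0, 0],
    [0, 0, 0],
    [0, 0, 0],
    [0, 0, 0],
  ],
)

```text
clock: 27.5
position: [0.4597, -0.1103, 0.0472]
tool_rot: [3.141, 0.0, -2.999]
force: [4.0, 7.0, -0.9]
grip_width: 0.0148
```

```bash
python3 - <<'E'
from h import *
np.set_printoptions(precision=4,suppress=True)
s=bot.observe(); print(s['position'],s['tool_rot'],s['force'],s['grip_width'])
p0=np.array([.4502,-.045,.0855]); d=s['position']-p0; ey=np.array([-np.sin(.141),np.cos(.141),0]); print('dy,dz,dx mm',1000*d@ey,1000*d[2],1000*d@[np.cos(.141),np.sin(.141),0],'expected dy -66 dz -38')
E
```

```text
[ 0.4597 -0.1103  0.0472] [ 3.1412  0.0001 -2.9986] [ 4.0061  7.003  -0.9474] 0.014832966196935258
dy,dz,dx mm -66.00756352966117 -38.34113853124731 0.17618583865497683 expected dy -66 dz -38
```

The handle follows well. Next come full turns away from the fan.

>>> move_arm(
  jaw=[255, 255, 255, 255, 255, 255, 255, 255, 255, 255],
  dp=[
    [0, -0.006, -0.0287],
    [0, 0.012, -0.0268],
    [0, 0.0255, -0.0146],
    [0, 0.0292, 0.0032],
    [0, 0.0218, 0.0197],
    [0, 0.006, 0.0287],
    [0, -0.012, 0.0268],
    [0, -0.0255, 0.0146],
    [0, -0.0292, -0.0032],
    [0, -0.0218, -0.0197],
  ],
  rotation=[
    [0, 0, 0],
    [0, 0, 0],
    [0, 0, 0],
    [0, 0, 0],
    [0, 0, 0],
    [0, 0, 0],
    [0, 0, 0],
    [0, 0, 0],
    [0, 0, 0],
    [0, 0, 0],
  ],
)

```text
clock: 28.75
position: [0.4596, -0.1107, 0.0466]
tool_rot: [3.141, -0.001, -2.999]
force: [5.0, 17.6, 6.7]
grip_width: 0.0146
```

>>> move_arm(
  jaw=[255, 255, 255, 255, 255, 255, 255, 255, 255, 255],
  dp=[
    [0, -0.006, -0.0287],
    [0, 0.012, -0.0268],
    [0, 0.0255, -0.0146],
    [0, 0.0292, 0.0032],
    [0, 0.0218, 0.0197],
    [0, 0.006, 0.0287],
    [0, -0.012, 0.0268],
    [0, -0.0255, 0.0146],
    [0, -0.0292, -0.0032],
    [0, -0.0218, -0.0197],
  ],
  rotation=[
    [0, 0, 0],
    [0, 0, 0],
    [0, 0, 0],
    [0, 0, 0],
    [0, 0, 0],
    [0, 0, 0],
    [0, 0, 0],
    [0, 0, 0],
    [0, 0, 0],
    [0, 0, 0],
  ],
)

```text
clock: 30.0
position: [0.4596, -0.1107, 0.0466]
tool_rot: [3.141, -0.001, -2.999]
force: [4.5, 17.9, 6.6]
grip_width: 0.015
```

>>> move_arm(
  jaw=[255, 255, 255, 255, 255, 255, 255, 255, 255, 255],
  dp=[
    [0, -0.006, -0.0287],
    [0, 0.012, -0.0268],
    [0, 0.0255, -0.0146],
    [0, 0.0292, 0.0032],
    [0, 0.0218, 0.0197],
    [0, 0.006, 0.0287],
    [0, -0.012, 0.0268],
    [0, -0.0255, 0.0146],
    [0, -0.0292, -0.0032],
    [0, -0.0218, -0.0197],
  ],
  rotation=[
    [0, 0, 0],
    [0, 0, 0],
    [0, 0, 0],
    [0, 0, 0],
    [0, 0, 0],
    [0, 0, 0],
    [0, 0, 0],
    [0, 0, 0],
    [0, 0, 0],
    [0, 0, 0],
  ],
)

```text
clock: 31.25
position: [0.4596, -0.1107, 0.0466]
tool_rot: [3.141, -0.001, -2.999]
force: [5.5, 16.5, 5.8]
grip_width: 0.015
```

>>> move_arm(
  jaw=[255, 255, 255, 255, 255, 255, 255, 255, 255, 255],
  dp=[
    [0, -0.006, -0.0287],
    [0, 0.012, -0.0268],
    [0, 0.0255, -0.0146],
    [0, 0.0292, 0.0032],
    [0, 0.0218, 0.0197],
    [0, 0.006, 0.0287],
    [0, -0.012, 0.0268],
    [0, -0.0255, 0.0146],
    [0, -0.0292, -0.0032],
    [0, -0.0218, -0.0197],
  ],
  rotation=[
    [0, 0, 0],
    [0, 0, 0],
    [0, 0, 0],
    [0, 0, 0],
    [0, 0, 0],
    [0, 0, 0],
    [0, 0, 0],
    [0, 0, 0],
    [0, 0, 0],
    [0, 0, 0],
  ],
)

```text
clock: 32.5
position: [0.4596, -0.1107, 0.0466]
tool_rot: [3.141, -0.001, -2.999]
force: [4.7, 17.6, 6.1]
grip_width: 0.0145
```

>>> move_arm(
  jaw=[255, 255, 255, 255, 255, 255],
  dp=[
    [0, -0.006, -0.0287],
    [0, 0.012, -0.0268],
    [0, 0.0255, -0.0146],
    [0, 0, 0],
    [0, 0, 0],
    [0, 0, 0],
  ],
  rotation=[
    [0, 0, 0],
    [0, 0, 0],
    [0, 0, 0],
    [0, 0, 0],
    [0, 0, 0],
    [0, 0, 0],
  ],
)

```text
clock: 33.25
position: [0.4559, -0.0848, 0.103]
tool_rot: [3.141, -0.0, -2.998]
force: [4.7, 4.4, -7.9]
grip_width: 0.0152
```

>>> move_arm(
  jaw=[200, 160, 120, 120, 120, 120, 120, 120, 120, 120],
  dp=[
    [0, 0, 0],
    [0, 0, 0],
    [0, 0, 0],
    [0, 0, -0.02],
    [0, 0, -0.06],
    [0, 0, -0.06],
    [0, 0, -0.05],
    [0, 0, -0.03],
    [0, 0, -0.01],
    [0, 0, 0],
  ],
  rotation=[
    [0, 0, 0],
    [0, 0, 0],
    [0, 0, 0],
    [0, 0, 0],
    [0, 0, 0],
    [0, 0, 0],
    [0, 0, 0],
    [0, 0, 0],
    [0, 0, 0],
    [0, 0, 0],
  ],
)

```text
clock: 34.5
position: [0.4556, -0.0853, 0.2874]
tool_rot: [-3.142, -0.0, -2.999]
force: [-0.2, -0.3, -0.8]
grip_width: 0.0452
```

>>> move_arm(
  jaw=[120, 120, 120, 120, 120, 120, 120, 120, 120],
  dp=[
    [-0.0297, -0.0284, 0.0077],
    [-0.0297, -0.0284, 0.0077],
    [-0.0297, -0.0284, 0.0077],
    [-0.0297, -0.0284, 0.0077],
    [-0.0297, -0.0284, 0.0077],
    [-0.0297, -0.0284, 0.0077],
    [0, 0, 0],
    [0, 0, 0],
    [0, 0, 0],
  ],
  rotation=[
    [0, 0, 0],
    [0, 0, 0],
    [0, 0, 0],
    [0, 0, 0],
    [0, 0, 0],
    [0, 0, 0],
    [0, 0, 0],
    [0, 0, 0],
    [0, 0, 0],
  ],
)

```text
clock: 35.62
position: [0.6158, -0.1993, 0.2507]
tool_rot: [3.141, -0.0, -2.998]
force: [1.0, -0.1, -0.1]
grip_width: 0.0454
```

```bash
python3 - <<'E'
from h import *
np.set_printoptions(precision=4,suppress=True)
s=bot.observe(); print(s['clock'],s['position'],s['tool_rot'],s['force'])
w=snap('wrist','w10'); sc=snap('scene','scene10'); snap('top','top10')
u=proj('w10',[.6548,-.1665,.12]); print('marker pred',u, 'ptr pred',proj('w10',[.6818-.036,-.1626-.005,.12]))
u=u.astype(int); x0,y0=max(u[0]-60,0),max(u[1]-75,0); print('crop',x0,y0)
c=cv2.resize(w[y0:y0+150,x0:x0+120],(480,600),interpolation=cv2.INTER_CUBIC)
d=cv2.resize(w,(320,240)); e=cv2.resize(cv2.convertScaleAbs(sc[150:300,290:430],alpha=1.7,beta=10),(320,343))
r=np.zeros((600,320,3),np.uint8); r[:240]=d; r[240:583]=e
cv2.imwrite('pics/m10.png',np.hstack([c,r]))
E
```

```text
35.625 [ 0.6158 -0.1993  0.2507] [ 3.1414 -0.0003 -2.9983] [ 0.9951 -0.0732 -0.1194]
marker pred [310.0444 248.9732] ptr pred [310.5197 239.2606]
crop 250 173
```

View pics/m10.png

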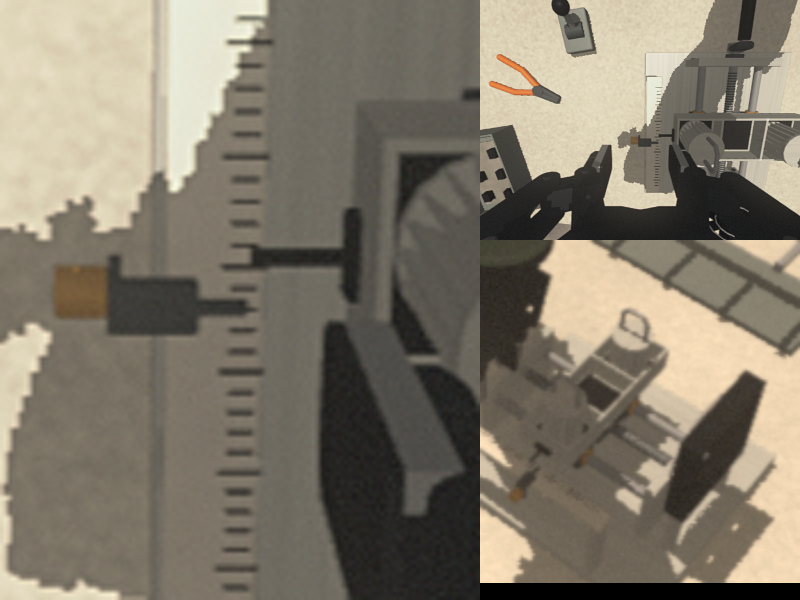

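The pointer blade is at crop row 257 and the marker blade at row 307, with 5 mm ticks about 21 rows apart, so the pointer is roughly 11–12 mm past the marker. I'll refine this by edge profile.

```bash
cat >> h.py <<'E'
def blade(name,col,lo,hi):
    "sub-pixel row centre of the dark blade in columns col±1"
    g=cv2.cvtColor(cv2.imread(f'pics/{name}.png'),cv2.COLOR_BGR2GRAY).astype(float)
    p=g[lo:hi,col-1:col+2].mean(1); b=np.percentile(p,80); w=np.clip(b-8-p,0,None); return lo+(w*np.arange(hi-lo)).sum()/w.sum(), p.round().astype(int)
E
python3 - <<'E'
from h import *
np.set_printoptions(precision=4,suppress=True)
for c in (318,322,326): print('ptr',c,blade('w10',c,230,245))
for c in (302,305,308): print('mark',c,blade('w10',c,242,257))
ex=np.array([np.cos(.141),np.sin(.141),0])
for c in (318,322,326):
  for m in (302,305,308):
    rp=blade('w10',c,230,245)[0]; rm=blade('w10',m,242,257)[0]
    print(c,m,1e3*(onz('w10',(c,rp),.12)-onz('w10',(m,rm),.12))@ex)
E
```

```text
ptr 318 (np.float64(236.91375), array([109, 109, 110, 111, 107,  55,  41,  38,  42,  66, 110, 111, 108,
       108, 108]))
ptr 322 (np.float64(236.91287386215865), array([107, 108, 107, 110, 105,  56,  40,  39,  41,  66, 111, 107, 105,
       105, 105]))
ptr 326 (np.float64(236.87484510532838), array([108, 108, 108, 111, 107,  55,  36,  37,  42,  69, 112, 110, 109,
       109, 108]))
mark 302 (np.float64(249.33333333333334), array([120, 120, 119, 120, 119,  99,  53,  54,  55,  67, 106, 121, 118,
       119, 117]))
mark 305 (np.float64(249.33219080262782), array([120, 119, 119, 119, 117,  99,  52,  55,  54,  67, 106, 119, 118,
       114, 118]))
mark 308 (np.float64(249.5921568627451), array([121, 117,  95,  81, 116,  99,  54,  53,  53,  66, 106, 122, 112,
        70, 101]))
318 302 -11.604573966986736
318 305 -11.597260250269708
318 308 -11.83583284090069
322 302 -11.613691952907123
322 305 -11.6063782361901
322 308 -11.844950826821078
326 302 -11.657063650249052
326 305 -11.64974993353203
326 308 -11.888322524163007
```

>>> move_arm(
  jaw=[120, 120, 120, 120, 120, 120, 120],
  dp=[
    [0.0296, 0.0283, -0.0077],
    [0.0296, 0.0283, -0.0077],
    [0.0296, 0.0283, -0.0077],
    [0.0296, 0.0283, -0.0077],
    [0.0296, 0.0283, -0.0077],
    [0.0297, 0.0284, -0.0077],
    [0, 0, 0],
  ],
  rotation=[
    [0, 0, 0],
    [0, 0, 0],
    [0, 0, 0],
    [0, 0, 0],
    [0, 0, 0],
    [0, 0, 0],
    [0, 0, 0],
  ],
)

```text
clock: 36.65
position: [0.4552, -0.0845, 0.2888]
tool_rot: [-3.141, 0.002, -2.997]
force: [1.0, -1.0, -0.0]
grip_width: 0.0453
```

```bash
python3 - <<'E'
from h import *
np.set_printoptions(precision=4,suppress=True)
s=bot.observe(); p=s['position'];y=s['tool_rot'][2]; print(s['clock'],p,s['tool_rot'])
R=np.array([[np.cos(y),np.sin(y),0],[np.sin(y),-np.cos(y),0],[0,0,-1]])
print('shift units',R.T@(np.array([.4559,-.0848,.103])-p)/.8)
ph=np.radians(11.8+np.r_[36*np.arange(19),657]); print((np.c_[-38*np.diff(np.sin(ph)),-38*np.diff(np.cos(ph))]/800).round(4).tolist())
E
```

```text
36.65 [ 0.4552 -0.0845  0.2888] [-3.1412  0.0015 -2.9973]
shift units [-0.0009 -0.0005  0.2323]
[[-0.0255, 0.0146], [-0.012, 0.0268], [0.006, 0.0287], [0.0217, 0.0197], [0.0292, 0.0032], [0.0255, -0.0146], [0.012, -0.0268], [-0.006, -0.0287], [-0.0217, -0.0197], [-0.0292, -0.0032], [-0.0255, 0.0146], [-0.012, 0.0268], [0.006, 0.0287], [0.0217, 0.0197], [0.0292, 0.0032], [0.0255, -0.0146], [0.012, -0.0268], [-0.006, -0.0287], [-0.0042, -0.0062]]
```

>>> move_arm(
  jaw=[120, 120, 120, 120, 120, 120, 120, 120, 120],
  dp=[
    [-0.0009, -0.0005, 0.02],
    [0, 0, 0.04],
    [0, 0, 0.045],
    [0, 0, 0.045],
    [0, 0, 0.04],
    [0, 0, 0.025],
    [0, 0, 0.012],
    [0, 0, 0.005],
    [0, 0, 0],
  ],
  rotation=[
    [0, 0, 0],
    [0, 0, 0],
    [0, 0, 0],
    [0, 0, 0],
    [0, 0, 0],
    [0, 0, 0],
    [0, 0, 0],
    [0, 0, 0],
    [0, 0, 0],
  ],
)

```text
clock: 37.78
position: [0.4573, -0.086, 0.1025]
tool_rot: [-3.141, 0.001, -2.999]
force: [0.5, 0.5, -0.5]
grip_width: 0.0451
```

>>> move_arm(
  jaw=[255, 255, 255, 255, 255, 255, 255],
  dp=[
    [0, 0, 0],
    [0, 0, 0],
    [0, 0, 0],
    [0, 0, 0],
    [0, 0, 0],
    [0, 0, 0],
    [0, 0, 0],
  ],
  rotation=[
    [0, 0, 0],
    [0, 0, 0],
    [0, 0, 0],
    [0, 0, 0],
    [0, 0, 0],
    [0, 0, 0],
    [0, 0, 0],
  ],
)

```text
clock: 38.65
position: [0.4573, -0.0859, 0.1024]
tool_rot: [-3.141, 0.001, -2.999]
force: [0.2, -0.4, 6.4]
grip_width: 0.0149
```

>>> move_arm(
  jaw=[255, 255, 255, 255, 255, 255, 255, 255, 255, 255],
  dp=[
    [0, -0.0255, 0.0146],
    [0, -0.012, 0.0268],
    [0, 0.006, 0.0287],
    [0, 0.0217, 0.0197],
    [0, 0.0292, 0.0032],
    [0, 0.0255, -0.0146],
    [0, 0.012, -0.0268],
    [0, -0.006, -0.0287],
    [0, -0.0217, -0.0197],
    [0, -0.0292, -0.0032],
  ],
  rotation=[
    [0, 0, 0],
    [0, 0, 0],
    [0, 0, 0],
    [0, 0, 0],
    [0, 0, 0],
    [0, 0, 0],
    [0, 0, 0],
    [0, 0, 0],
    [0, 0, 0],
    [0, 0, 0],
  ],
)

```text
clock: 39.9
position: [0.4571, -0.0855, 0.1033]
tool_rot: [3.141, 0.001, -2.997]
force: [2.1, 5.4, -8.8]
grip_width: 0.0152
```

>>> move_arm(
  jaw=[255, 255, 255, 255, 255, 255, 255, 255, 255, 255],
  dp=[
    [0, -0.0255, 0.0146],
    [0, -0.012, 0.0268],
    [0, 0.006, 0.0287],
    [0, 0.0217, 0.0197],
    [0, 0.0292, 0.0032],
    [0, 0.0255, -0.0146],
    [0, 0.012, -0.0268],
    [0, -0.006, -0.0287],
    [0, -0.0042, -0.0062],
    [0, 0, 0],
  ],
  rotation=[
    [0, 0, 0],
    [0, 0, 0],
    [0, 0, 0],
    [0, 0, 0],
    [0, 0, 0],
    [0, 0, 0],
    [0, 0, 0],
    [0, 0, 0],
    [0, 0, 0],
    [0, 0, 0],
  ],
)

```text
clock: 41.15
position: [0.4518, -0.048, 0.089]
tool_rot: [3.141, 0.001, -2.998]
force: [-2.7, 11.5, 10.4]
grip_width: 0.0149
```

>>> move_arm(
  jaw=[255, 255, 200, 160, 120, 120, 120, 120, 120, 120],
  dp=[
    [0, 0, 0],
    [0, 0, 0],
    [0, 0, 0],
    [0, 0, 0],
    [0, 0, 0],
    [0, 0, -0.02],
    [0, 0, -0.06],
    [0, 0, -0.06],
    [0, 0, -0.06],
    [0, 0, -0.03],
  ],
  rotation=[
    [0, 0, 0],
    [0, 0, 0],
    [0, 0, 0],
    [0, 0, 0],
    [0, 0, 0],
    [0, 0, 0],
    [0, 0, 0],
    [0, 0, 0],
    [0, 0, 0],
    [0, 0, 0],
  ],
)

```text
clock: 42.4
position: [0.4521, -0.0491, 0.2752]
tool_rot: [-3.141, 0.003, -2.999]
force: [-0.5, -0.2, -0.6]
grip_width: 0.0454
```

```bash
python3 - <<'E'
from h import *
np.set_printoptions(precision=4,suppress=True)
s=bot.observe(); p=s['position'];y=s['tool_rot'][2]; print(s['clock'],p,s['tool_rot'])
R=np.array([[np.cos(y),np.sin(y),0],[np.sin(y),-np.cos(y),0],[0,0,-1]])
print('shift to view pose units',R.T@(np.array([.6158,-.1993,.2507])-p)/.8)
E
```

```text
42.4 [ 0.4521 -0.0491  0.2752] [-3.1411  0.0027 -2.9994]
shift to view pose units [-0.176  -0.2148  0.0306]
```

>>> move_arm(
  jaw=[120, 120, 120, 120, 120, 120, 120, 120, 120, 120],
  dp=[
    [-0.0251, -0.0307, 0.0044],
    [-0.0251, -0.0307, 0.0044],
    [-0.0251, -0.0307, 0.0044],
    [-0.0251, -0.0307, 0.0044],
    [-0.0251, -0.0307, 0.0044],
    [-0.0251, -0.0307, 0.0044],
    [-0.0251, -0.0307, 0.0044],
    [0, 0, 0],
    [0, 0, 0],
    [0, 0, 0],
  ],
  rotation=[
    [0, 0, 0],
    [0, 0, 0],
    [0, 0, 0],
    [0, 0, 0],
    [0, 0, 0],
    [0, 0, 0],
    [0, 0, 0],
    [0, 0, 0],
    [0, 0, 0],
    [0, 0, 0],
  ],
)

```text
clock: 43.65
position: [0.6149, -0.1985, 0.2485]
tool_rot: [3.142, 0.0, -2.998]
force: [-0.2, -0.2, -0.6]
grip_width: 0.0455
```

```bash
python3 - <<'E'
from h import *
np.set_printoptions(precision=4,suppress=True)
s=bot.observe(); print(s['clock'],s['position'],s['tool_rot'])
w=snap('wrist','w11'); snap('scene','scene11')
ex=np.array([np.cos(.141),np.sin(.141),0])
u=proj('w11',[.6548,-.1665,.12]); print(u, proj('w10',[.6548,-.1665,.12]))
dr=int(round(u[1]-249)); dc=int(round(u[0]-310))
for c in (318+dc,322+dc):
  for m in (302+dc,305+dc):
    rp,pp=blade('w11',c,241+dr,258+dr); rm,pm=blade('w11',m,242+dr,257+dr)
    print(c,m,rp,rm,1e3*(onz('w11',(c,rp),.12)-onz('w11',(m,rm),.12))@ex)
print(pp,pm)
x0,y0=int(u[0])-60,int(u[1])-50
c=cv2.resize(w[y0:y0+100,x0:x0+110],(528,480),interpolation=cv2.INTER_CUBIC)
d=cv2.resize(cv2.convertScaleAbs(w[0:120,60:240],alpha=1.0),(270,180),interpolation=cv2.INTER_CUBIC); e=cv2.resize(w,(270,202))
r=np.zeros((480,270,3),np.uint8); r[:180]=d; r[190:392]=e
cv2.imwrite('pics/m11.png',np.hstack([c,r])); print(x0,y0)
E
```

```text
43.65 [ 0.6149 -0.1985  0.2485] [ 3.1415  0.0002 -2.9983]
[309.1615 250.687 ] [310.0444 248.9732]
317 301 251.18235438682723 251.08938547486034 0.052814765493712335
317 304 251.18235438682723 251.016 0.12797177534608495
321 301 251.19960278053625 251.08938547486034 0.06040502488015198
321 304 251.19960278053625 251.016 0.1355620347325246
[106 106 107 105 107 105  67  37  39  37  50  92 107 108 105 104 105] [118 118 118 119 116  73  52  54  52  71 120 119 116 114 116]
249 200
```

View pics/m11.png

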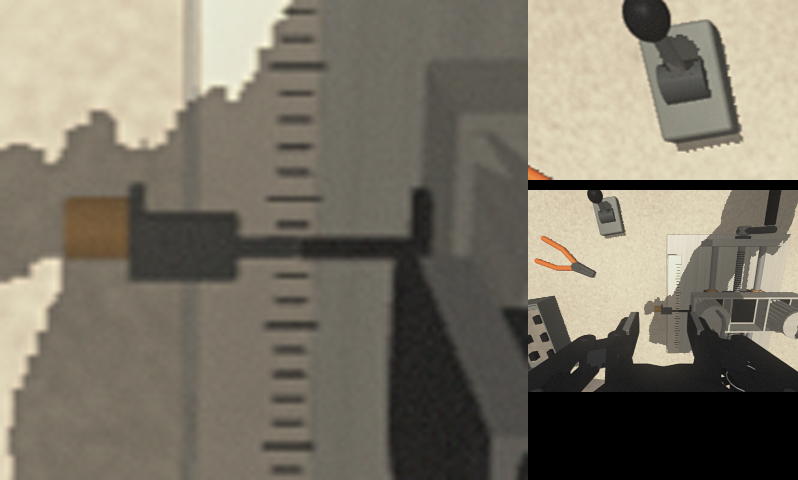

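The pointer and marker blades are in line, at crop row 247; the measured offset is 0.05–0.14 mm and the last approach was towards the fan. The switch block appears in the upper right inset with its ball leaning towards the robot. Next I'll work out the switch geometry.

```bash
python3 - <<'E'
from h import *
np.set_printoptions(precision=4,suppress=True)
C=lambda u,v:(60+(u-528)/1.5,v/1.5)
c=np.array([onz('w11',C(*q),.025) for q in [(712,20),(735,132),(668,142)]]); print(c)
d=c[1]-c[0]; L=np.linalg.norm(d); d/=L; print('long',L,'dir',d,'yaw',np.arctan2(d[1],d[0]),'width',np.linalg.norm(c[2]-c[1]))
cen=(c[0]+c[2])/2 ; print('centre',cen)
ball=np.array([.4729,-.342,.0704])
print('ball tri',tri('w11',C(646,17),'scene0',(215.1,255)),tri('w11',C(646,17),'top0',(341,224)))
print('ball - centre along d', (ball-cen)@d)
s=bot.observe(); print(s['position'])
# ball mask refine in w11
w=cv2.imread('pics/w11.png'); g=cv2.cvtColor(w,cv2.COLOR_BGR2GRAY); m=(g[0:40,115:165]<60).astype(np.uint8); n,l,st,ce=cv2.connectedComponentsWithStats(m); print(st,ce+[115,0])
sc=cv2.cvtColor(cv2.imread('pics/scene11.png'),cv2.COLOR_BGR2GRAY)[240:275,200:240]; n,l,st,ce=cv2.connectedComponentsWithStats((sc<45).astype(np.uint8)); print(st,ce+[200,240])
t=cv2.cvtColor(cv2.imread('pics/top0.png'),cv2.COLOR_BGR2GRAY)[200:235,322:355]; n,l,st,ce=cv2.connectedComponentsWithStats((t<45).astype(np.uint8)); print(st,ce+[322,200])
E
```

```text
[[ 0.4636 -0.3161  0.025 ]
 [ 0.5303 -0.2959  0.025 ]
 [ 0.5435 -0.3413  0.025 ]]
long 0.06966626796759265 dir [0.9567 0.2912 0.    ] yaw 0.2955139224044329 width 0.04727664180416515
centre [ 0.5036 -0.3287  0.025 ]
ball tri (array([ 0.4779, -0.3403,  0.0703]), np.float64(0.00014908629240683178)) (array([ 0.4748, -0.3454,  0.0569]), np.float64(0.0007835247284456515))
ball - centre along d -0.03319768928754578
[ 0.6151 -0.1986  0.2486]
[[   0    0   50   40 1291]
 [   8    0   32   28  709]] [[139.6631  23.3803]
 [139.2031  12.4344]]
[[   0    0   40   35 1314]
 [  11   11    8    9   59]
 [  19   27   13    8   24]
 [  19   28    2    1    2]
 [  39   34    1    1    1]] [[219.5723 256.8227]
 [214.8644 254.7119]
 [226.125  270.7083]
 [219.5    268.    ]
 [239.     274.    ]]
[[   0    0   33   35 1014]
 [   3   10    1    1    1]
 [   9   12   14   15  136]
 [   4   14    1    1    1]
 [   5   16    1    1    1]
 [   6   20    2    2    2]] [[338.0947 216.6953]
 [325.     210.    ]
 [337.6985 219.3015]
 [326.     214.    ]
 [327.     216.    ]
 [328.5    220.5   ]]
```

The block measures 70 × 47 mm and the ball height 70 mm, both as specified. I'll go behind the ball with the fingers shut.

>>> move_arm(
  jaw=[255, 255, 255, 255, 255, 255, 255, 255, 255, 255],
  dp=[
    [0.0354, -0.0221, 0],
    [0.0354, -0.0221, 0],
    [0.0354, -0.0221, 0],
    [0.0354, -0.0221, 0],
    [0.0354, -0.0221, 0],
    [0.0354, -0.0221, 0],
    [0.0353, -0.0218, 0],
    [0, 0, 0],
    [0, 0, 0],
    [0, 0, 0],
  ],
  rotation=[
    [0, 0, 0],
    [0, 0, 0],
    [0, 0, 0],
    [0, 0, 0],
    [0, 0, 0],
    [0, 0, 0],
    [0, 0, 0],
    [0, 0, -0.049],
    [0, 0, 0],
    [0, 0, 0],
  ],
)

```text
clock: 45.0
position: [0.437, -0.3491, 0.2483]
tool_rot: [-3.142, 0.0, -2.848]
force: [0.3, 0.3, 0.0]
grip_width: 0.0002
```

```bash
python3 - <<'E'
from h import *
np.set_printoptions(precision=4,suppress=True)
s=bot.observe(); p=s['position'];y=s['tool_rot'][2]; print(s['clock'],p,s['tool_rot'],s['grip_width'])
R=np.array([[np.cos(y),np.sin(y),0],[np.sin(y),-np.cos(y),0],[0,0,-1]])
print('shift units',R.T@(np.array([.4366,-.3491,.060])-p)/.8)
w=snap('wrist','w12'); print('ball pred',proj('w12',[.478,-.3395,.070]))
g=cv2.cvtColor(w,cv2.COLOR_BGR2GRAY); m=(g[200:420,180:380]<50).astype(np.uint8); n,l,st,ce=cv2.connectedComponentsWithStats(m); print([(a.tolist(),(c+[180,200]).round(1).tolist()) for a,c in zip(st,ce) if a[4]>100])
E
```

```text
45.0 [ 0.437  -0.3491  0.2483] [-3.1415  0.0003 -2.8475] 0.0001753431581538451
shift units [0.0004 0.0002 0.2354]
ball pred [276.9058 230.2165]
[([0, 0, 200, 167, 18742], [277.8, 249.9]), ([87, 21, 24, 24, 266], [279.7, 235.3]), ([0, 52, 200, 168, 24861], [281.0, 355.4])]
```

The ball is seen within about 3 px of the prediction. I'll descend and push.

>>> move_arm(
  jaw=[255, 255, 255, 255, 255, 255, 255, 255],
  dp=[
    [0, 0, 0.02],
    [0, 0, 0.04],
    [0, 0, 0.045],
    [0, 0, 0.045],
    [0, 0, 0.04],
    [0, 0, 0.025],
    [0, 0, 0.015],
    [0, 0, 0.0055],
  ],
  rotation=[
    [0, 0, 0],
    [0, 0, 0],
    [0, 0, 0],
    [0, 0, 0],
    [0, 0, 0],
    [0, 0, 0],
    [0, 0, 0],
    [0, 0, 0],
  ],
)

```text
clock: 46.05
position: [0.4365, -0.3492, 0.059]
tool_rot: [3.141, -0.001, -2.845]
force: [-0.0, -0.9, 0.8]
grip_width: -0.0001
```

>>> move_arm(
  jaw=[255, 255, 255, 255, 255, 255, 255, 255, 255, 255],
  dp=[
    [-0.01, 0, 0],
    [-0.01, 0, 0],
    [-0.01, 0, 0],
    [-0.01, 0, 0],
    [-0.01, 0, 0],
    [-0.01, 0, 0],
    [-0.01, 0, 0],
    [-0.01, 0, 0],
    [-0.008, 0, 0],
    [0, 0, 0],
  ],
  rotation=[
    [0, 0, 0],
    [0, 0, 0],
    [0, 0, 0],
    [0, 0, 0],
    [0, 0, 0],
    [0, 0, 0],
    [0, 0, 0],
    [0, 0, 0],
    [0, 0, 0],
    [0, 0, 0],
  ],
)

```text
clock: 47.3
position: [0.5043, -0.3287, 0.0596]
tool_rot: [3.142, -0.0, -2.844]
force: [0.2, -0.2, -0.3]
grip_width: -0.0004
```

>>> move_arm(
  jaw=[255, 255, 255, 255],
  dp=[
    [-0.0025, 0, 0],
    [-0.0025, 0, 0],
    [0, 0, 0],
    [0, 0, 0],
  ],
  rotation=[
    [0, 0, 0],
    [0, 0, 0],
    [0, 0, 0],
    [0, 0, 0],
  ],
)

```text
clock: 47.8
position: [0.5052, -0.3286, 0.0595]
tool_rot: [3.14, -0.004, -2.847]
force: [-14.2, -2.4, 5.4]
grip_width: 0.0003
```

The lever is against its stop (14 N). I'll back off and rise.

>>> move_arm(
  jaw=[255, 255, 255, 255, 255, 255, 255, 255, 255, 255],
  dp=[
    [0.015, 0, 0],
    [0.03, 0, 0],
    [0.02, 0, 0],
    [0, 0, -0.03],
    [0, 0, -0.06],
    [0, 0, -0.06],
    [0, 0, -0.06],
    [0, 0, -0.03],
    [0, 0, 0],
    [0, 0, 0],
  ],
  rotation=[
    [0, 0, 0],
    [0, 0, 0],
    [0, 0, 0],
    [0, 0, 0],
    [0, 0, 0],
    [0, 0, 0],
    [0, 0, 0],
    [0, 0, 0],
    [0, 0, 0.049],
    [0, 0, 0],
  ],
)

```text
clock: 49.05
position: [0.458, -0.343, 0.252]
tool_rot: [-3.141, 0.001, -2.998]
force: [-0.4, -0.3, -0.1]
grip_width: 0.0003
```

```bash
python3 - <<'E'
from h import *
np.set_printoptions(precision=4,suppress=True)
s=bot.observe(); p=s['position'];y=s['tool_rot'][2]; print(s['clock'],p,s['tool_rot'])
R=np.array([[np.cos(y),np.sin(y),0],[np.sin(y),-np.cos(y),0],[0,0,-1]])
print('shift units',R.T@(np.array([.6151,-.1986,.2486])-p)/.8)
E
```

```text
49.05 [ 0.458 -0.343  0.252] [-3.1412  0.0005 -2.9983]
shift units [-0.2201  0.1506  0.0043]
```

>>> move_arm(
  jaw=[120, 120, 120, 120, 120, 120, 120, 120, 120, 120],
  dp=[
    [-0.0314, 0.0215, 0.0006],
    [-0.0314, 0.0215, 0.0006],
    [-0.0314, 0.0215, 0.0006],
    [-0.0314, 0.0215, 0.0006],
    [-0.0314, 0.0215, 0.0006],
    [-0.0314, 0.0215, 0.0006],
    [-0.0317, 0.0216, 0.0007],
    [0, 0, 0],
    [0, 0, 0],
    [0, 0, 0],
  ],
  rotation=[
    [0, 0, 0],
    [0, 0, 0],
    [0, 0, 0],
    [0, 0, 0],
    [0, 0, 0],
    [0, 0, 0],
    [0, 0, 0],
    [0, 0, 0],
    [0, 0, 0],
    [0, 0, 0],
  ],
)

```text
clock: 50.3
position: [0.6146, -0.1996, 0.2483]
tool_rot: [-3.141, -0.0, -2.999]
force: [0.3, -1.2, -0.2]
grip_width: 0.0449
```

```bash
python3 - <<'E'
from h import *
np.set_printoptions(precision=4,suppress=True)
s=bot.observe(); print(s['clock'],s['position'],s['tool_rot'],s['force'])
w=snap('wrist','w13'); sc=snap('scene','scene13'); t=snap('top','top13')
ex=np.array([np.cos(.141),np.sin(.141),0])
u=proj('w13',[.6548,-.1665,.12]); dr=int(round(u[1]-249)); dc=int(round(u[0]-310))
for c in (318+dc,322+dc):
  for m in (302+dc,305+dc):
    rp,pp=blade('w13',c,241+dr,258+dr); rm,pm=blade('w13',m,242+dr,257+dr)
    print(1e3*(onz('w13',(c,rp),.12)-onz('w13',(m,rm),.12))@ex)
for q in (w,):
    m=(cv2.cvtColor(q,cv2.COLOR_BGR2GRAY)[0:110,100:240]<60).astype(np.uint8); n,l,st,ce=cv2.connectedComponentsWithStats(m); print([(a.tolist(),(c+[100,0]).round(1).tolist()) for a,c in zip(st,ce) if a[4]>60])
print('on-ball pred',proj('w13',[.5289,-.321,.070]),'off-ball',proj('w13',[.478,-.339,.07]))
x0,y0=int(u[0])-60,int(u[1])-50
a=cv2.resize(w[y0:y0+100,x0:x0+110],(330,300)); b=cv2.resize(w,(400,300)); 
c=cv2.resize(cv2.convertScaleAbs(sc[140:320,190:420],alpha=1.7,beta=10),(383,300)); d=cv2.resize(w[0:120,80:220],(347,297))
o=np.zeros((600,740,3),np.uint8); o[:300,:330]=a;o[:300,335:735]=b;o[300:,:383]=c;o[300:597,388:735]=d
cv2.imwrite('pics/m13.png',o)
E
```

```text
50.3 [ 0.6146 -0.1996  0.2483] [-3.1413 -0.0003 -2.999 ] [ 0.2939 -1.1649 -0.2201]
0.19417748359255804
0.1853709823073839
0.20662452296048528
0.19781802167531115
[([0, 0, 140, 110, 14687], [170.1, 53.5]), ([42, 62, 31, 30, 675], [156.5, 76.3])]
on-ball pred [159.636   78.3947] off-ball [141.4718  12.4901]
```

View pics/m13.png

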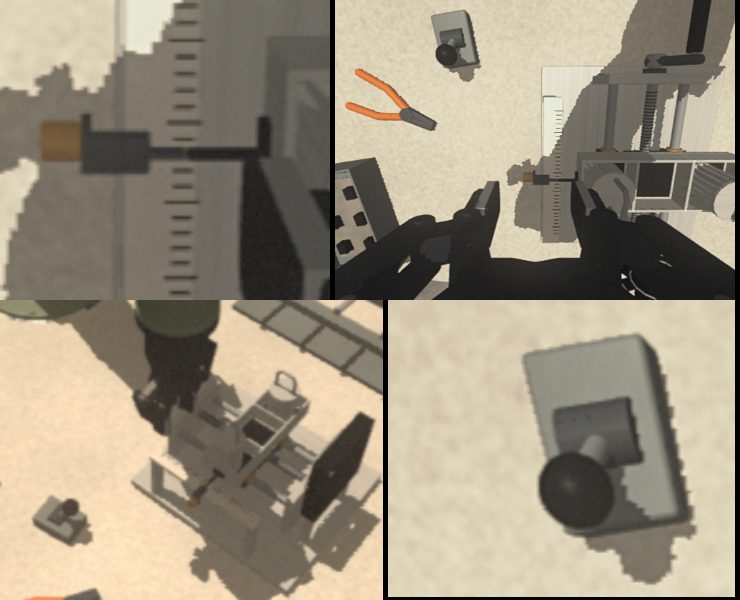

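The last view shows the pointer and marker in line (0.2 mm by measurement). The switch ball is at wrist (156,76), against (160,78) expected for fully on. Both sinks are in their outer bays and the robot is clear of everything. I'll hand in.

```bash
python3 - <<'E'
from h import *
workorder.job_done(); s=bot.observe(); print(s['clock'],s['force'])
E
```

```text
the job is handed in; nothing more can be done
the job is handed in; nothing more can be done
```

The job is handed in at about 50 s on the robot's clock; no verdict came back.

- **Heat sinks:** Two were present. I lifted both off their hooks and set them down in the tray's two outer bays. The sink farther from the robot went in the -y bay and the nearer one in the +y bay. Views after each release showed them upright. The last view still shows both in place, though the gripper partly hides the -y one.
- **Tray:** I wound it 4.8 turns away from the fan, to 11.6 mm past the marker, then 1.825 turns back, which includes the 3/8 turn of play. The pointer measured level with the marker within 0.1 mm, and within 0.2 mm in the last view. I could not see the nut itself; that the play is taken up rests on the last winding having been towards the fan.
- **Switch:** I pushed it until it met its stop at 14 N. The ball's position in the last view puts it about 97% over.
- **Robot and bystanders:** The arm ended clear of everything. It never came near the multimeter, cutters or spare fan, but I did not measure their positions again at the end.

No check failed. The one disagreement is the tray's travel away from the fan: about 38.8 mm by camera against 38.4 mm by the crank, which is within the error of the starting measurement.

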